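Prop the soldering station's guard cover and set the knob beneath

TASK

Get the soldering station ready for calibration: swing its clear guard cover up with the arm of the orange-handled prop and stand the prop in the orange-edged socket, pressed fully home on its stiff seat so that the prop alone keeps the cover up, then turn the black knob under it clockwise to its end stop. Be gentle: the cover is brittle and the socket must not be rammed. Leave the prop and cover standing like that, let go of everything, and do not disturb the other things on the desk.

Things in the scene. Friction and masses are not known exactly. Their poses are not given: they have to be found in the camera images.
- station: soldering station, a fixed box 168 mm (x) by 230 mm (y), its flat top (deck) 105 mm above the table. Origin at table level; the box runs from x -67 to +101 mm, y -115 to +115 mm. -x is its front (towards the robot), z up. On the deck: knob axis at (-20, +55) mm, socket at (-39, -55) mm, and a hinge bar along the rear, 36 mm tall, front face at x 78 mm
- hinge (a point): middle of the cover's hinge line, which runs along the station's y axis; at (75, 0) mm in the station, 38 mm above the deck. Axes as the station
- cover_edge (a point): middle of the cover's front edge, on its underside. The cover is a clear plate with a yellow border, 125 mm from hinge line to front edge, 190 mm wide, 5 mm thick; shut, it lies level over knob and socket, underside 38 mm above the deck, open in front and at the sides; its front edge is then 17 mm behind the box's front face
- cover (a joint): angle of the cover, rad: 0 shut and level, grows as its front edge swings up and back, 1.57 upright, limit 1.8. Weight and a light spring (0.03 to 0.05 N m) always swing it shut when not held; about 0.07 N m lifts it
- socket (a point): centre of the mouth of the prop's square socket in the deck, edged in orange. 18.4 mm square, sides along the station's x and y. Deep inside is a stiff sliding seat; how deep differs each time and cannot be seen: raised, it lies 16 to 34 mm below the mouth, fully home 24 to 42 mm below it, so it must be found by feel
- seat (a joint): how far the stiff sliding seat in the socket has been pushed down, m: 0 up (starts at 0 to 0.002), 0.008 fully home against its hard stop. It slides under about 7 N (more with the prop rubbing in the socket), stays where it is left, and stops dead when home
- prop_grip (a point): centre of the orange handle of the prop (a loose upright post, 165 mm tall, 0.14 kg, with a level arm). Handle 16 mm wide (y), 20 mm deep (x), 47 mm tall, 118 to 165 mm above the foot's underside; this point is 142 mm above it, on the post axis. The arm, a 10 mm round bar, sticks out along +x, its axis 32 mm below this point, its round end centred 106 mm from the post axis
- prop_foot (a point): centre of the underside of the prop's foot, on the post axis; z up along the post, x along the arm. The foot is 16 mm square and 38 mm tall, its lowest 10 mm tapering to 9 mm square; above it the post is 13 mm square. The arm's axis is 110 mm above this point. Levering the cover can tip the prop 2 to 3 degrees in the hand (foot some 5 mm to the front)
- park: black parking block, fixed, 70 mm square and 40 mm tall, origin at the centre of its underside. The prop stands 28 mm deep in a square hole in its middle with 1 mm of play a side, its arm along the block's +x
- knob_grip (a point): middle of the black knob's upright grip bar, on the knob's vertical axis, 20 mm above the deck. The bar is 42 mm long, 13 mm wide, from 6 to 34 mm above the deck. x runs along the bar, away from its pointer end (white line at the -x end); it turns with the knob
- knob (a joint): knob angle, rad, growing clockwise seen from above: 0 = bar along the station's x axis, 1.4 = its clockwise end stop (red mark on the white dial). Friction about 0.07 N m; stays where it is left
- cup: brown paper cup, 76 mm wide, 90 mm tall; leave it alone. Origin at the centre of its underside
- pliers: red-handled pliers lying flat, about 160 mm long; leave it alone. Origin at the centre of its underside
- spool: grey metal solder-reel shape, 60 mm wide, 40 mm tall, standing on end; leave it alone. Origin at the centre of its underside
- flux: small jar, 48 mm wide, 50 mm tall; leave it alone. Origin at the centre of its underside
- driver: yellow screwdriver lying flat, 180 mm long; leave it alone. Origin at the centre of its underside
- helper: helping-hand stand: black 70 mm base, 90 mm post and a cross bar 140 mm long with two brass clips; leave it alone. Origin at the centre of its underside
There are look-alikes about, which are no part of the job. Of the things that look like the part that bears prop_grip, the smaller one is meant.

How it is judged (in metres and radians):
On the way, in this order (a step that is already met when the one before it is completed fails the run):
1. the prop stands fully home in the socket and the cover is held open by it (value of joint seat above 0.0065 m and value of joint cover above 1.2 rad and horizontal distance between prop_foot and socket below 0.006 m and angle between prop_foot's own z axis and vertical below 0.2 rad), for 0.3 s.
2. the knob is turned clockwise to its end stop, the cover still propped (all of step 1 and value of joint knob above 1.32 rad), for 0.2 s.
At the end, for the whole second after the job is handed in: the prop stands at rest in the socket (foot within 6 mm of its centre, leaning less than 0.2 rad), the seat is pressed down more than 6.5 of its 8 mm, the cover rests on the prop open more than 1.2 rad, and the knob is at its clockwise end stop (over 1.32 of 1.4 rad) (all of step 2 and linear speed of prop below 0.02 m/s and contact force between prop and cover above 0.05 N); the robot touches nothing.
It fails at once if the prop pressed on the socket's seat with more than 30 N (contact force between prop and seat above 30 N).
It fails at once if the prop pressed on the rest of the station with more than 50 N (contact force between prop and station above 50 N).
It fails at once if the brittle cover pressed with more than 15 N (contact force between cover and anything else above 15 N).
It fails at once if another thing on the desk moved more than 30 mm (distance of any of cup, pliers, spool, flux, driver, helper from where it was at the start of the episode above 0.03 m).
It also fails if it takes over 64 s, if anything falls off the work surface, if the arm or the gripper's body presses on something with over 40 N, if the wrist force passes 120 N, or if a joint passes its speed limit or range.

ROBOT

A 6-joint arm with a two-finger parallel gripper is mounted at the origin on the work surface. World frame = base frame: x ahead of the robot, y to its left, z up, the work surface at z = 0. Lengths are in m, angles in degrees, forces in N, time in s.
With the tool pointing down it reaches from about 0.25 to 0.725 m from the base axis. Payload 9.7 kg.
Tool frame: the origin (TCP) lies at the very end of the fingers, on their centre line; the grasp point (between the pads) lies 19 mm behind it; z points along the fingers, y is the direction in which the jaws open and shut (so a half turn about z gives the same grasp; the last joint's range is limited). The gripper opens to 85 mm and grips with 20 to 120 N. Pads are 22 mm wide; open, the fingers measure 114 mm over their backs; the gripper's body (76 mm by 85 mm) begins 54 mm behind the grasp point. The pads swing forward as they close: fully open they stand 13 mm farther back than shut.
Start: joints at [-69.442, 4.979, 10.078, 95.1, 0, 90], TCP at [0.193, -0.515, 0.231] pointing down, gripper open.
Joint ranges: [-179.16, 179.16], [-48.56, 103.87], [-65.8, 70.77], [-126.05, 130.52], [-82.76, 87.17], [-180, 180]. Speed limits (degrees/s): [127.2, 127.2, 147.25, 180, 180, 180].

INTERFACE

Orientations are given as [roll, pitch, yaw] about the fixed x, y, z axes, in that order (R = Rz(yaw) Ry(pitch) Rx(roll)).
In Python, from workcell import bot gives the robot as it stands.
- The arm moves only by the shell command python3 -m pendant 'ROWS' [FORCE]. ROWS is JSON, a list that holds one entry, the list of rows, each a list of 7 numbers: the shift along the tool's x, y, z in cm, then the turn, a rotation vector about the tool's x, y, z in rad, then the opening in per cent of the stroke, from 0 (shut) to 100 (fully open). In form: [[[dx, dy, dz, ax, ay, az, gripper], ...]]. A call has 1 to 5 rows; each row shifts and turns the pose as measured when the row begins, along the tool's axes as they then stand; what a row does not reach is not made up. A row lasts 1/12 s, in which the tool goes at most 41.7 mm and 7.16 degrees, less where a joint would pass 70% of its speed; a pose out of reach is approached as far as the arm can. A call with a gripper value outside its range is refused whole. The fingers move at their own pace and stop on an object; FORCE is the grip in N (left out, the last holds). Time passes only in rows, so rows that do not move let the fingers close. It gives the time, the measured TCP pose, the force and the opening at its end, in the units of the state.
- bot.get_obs(): the state, without advancing time (a new reading comes with each control period).
- bot.camera(name): name is "side" or "top"; returns the picture (480x640x3 uint8, red, green, blue); there is no depth.
- bot.get_calibration(name): a dict with "intrinsics" (3x3 intrinsics, pixels), "D" ([k1, k2, p1, p2, k3] as OpenCV has them; the pictures are not rectified), "pose" (4x4, takes a point from camera to world coordinates). Camera axes: x right, y down, z forward; pixel columns grow to the right and rows downward; lengths in m; the calibration is good to about 2 mm. A picture is of the moment at which its call begins. get_calibration takes no time and is no camera call.
- bot.job_done(): hands the job in, once; it reports no verdict.
Trained networks look in the newest picture that a camera, given by its name, has taken for a name from the list of things; names that differ only in an ending like _2 or _b are one class to them, and where a whole thing is asked for, a point or a joint stands for the part that bears it (a point fixed in the world has none). Each returns a list of dicts, best first, with "confidence" (0 to 1); they miss things now and then, are a little off and sometimes report something else, mostly with a low value. They report only what shows in the picture. A call takes as long as a camera call. They do not tell look-alikes from the thing itself.
- bot.masks_of(camera, thing): "pixels" (480x640 bool, what is visible of it) and "extent" ([left, top, right, bottom] in pixels, round what is visible of it).
- bot.mark_of(camera, thing): "uv" ([column, row] in pixels: a listed point, or the origin of a listed thing).
The state is a dict: "time": time; "q": joint angles; "qd": joint speeds; "joint_efforts": joint torques, N m; "ee_pos": TCP position; "tcp_rot": TCP orientation; "wrist_force": force on the tool from outside, world axes, zero at the start; "torque": the same for the moment, N m; "opening": finger opening in m.
Only numpy, scipy, OpenCV 4.12 (cv2) and the standard library are available. Lean on these libraries where they do the work, as an engineer would, in place of code of your own. Each camera call takes 0.05 s, during which the arm holds its last target. There are 200 camera calls.

## Working session

There is one attempt and no reset: what is moved stays moved. The work goes in short steps, Python scripts to look and compute and a shell command to move; the robot and the scene stay as the last step left them, time stands still between calls to the robot, and variables do not carry over. Pictures are saved under pics/ and viewed, about 8 in all and at most 12, crops included, and the job is handed in when it is done.

```bash
ls; mkdir -p pics; python3 - <<'E'
from workcell import bot
import cv2,numpy as np
for c in("side","top"):
    im=bot.camera(c); cv2.imwrite(f"pics/{c}0.png",im[:,:,::-1])
    k=bot.get_calibration(c); print(c,np.round(k["intrinsics"],1).tolist(),k["D"],np.round(k["pose"],3).tolist())
    for t in("station","hinge","cover_edge","socket","prop_grip","prop_foot","park","knob_grip","cup","helper"):
        print(t,[(np.round(d["uv"],1).tolist(),round(d["confidence"],2)) for d in bot.mark_of(c,t)][:4])
print(bot.get_obs())
E
```

```text
pics
side [[542.5, 0.0, 326.5], [0.0, 542.5, 240.8], [0.0, 0.0, 1.0]] [0.04465219 0.         0.         0.         0.        ] [[-0.852, -0.277, 0.444, 0.033], [-0.523, 0.409, -0.748, 0.808], [0.026, -0.869, -0.494, 0.671], [0.0, 0.0, 0.0, 1.0]]
station [([315.3, 265.7], 0.57)]
hinge [([288.9, 205.4], 0.94), ([303.0, 231.9], 0.74)]
cover_edge [([333.8, 219.7], 0.8)]
socket [([342.1, 222.2], 0.57), ([232.8, 307.4], 0.26)]
prop_grip [([231.1, 306.5], 0.92)]
prop_foot [([331.2, 408.3], 0.75), ([240.3, 374.2], 0.73)]
park [([239.9, 381.8], 0.89), ([161.3, 301.2], 0.58)]
knob_grip [([306.5, 231.3], 0.55)]
cup [([119.4, 378.4], 0.77)]
helper []
top [[539.1, 0.0, 325.1], [0.0, 539.1, 248.7], [0.0, 0.0, 1.0]] [-0.04031833  0.          0.          0.          0.        ] [[0.031, -0.978, 0.209, 0.3], [-1.0, -0.031, 0.006, -0.019], [0.0, -0.209, -0.978, 1.332], [0.0, 0.0, 0.0, 1.0]]
station [([357.1, 245.1], 0.7)]
hinge [([361.6, 203.0], 0.81), ([205.8, 277.2], 0.63)]
cover_edge [([353.0, 255.1], 0.66), ([362.9, 201.7], 0.36)]
socket [([376.0, 256.3], 0.88), ([470.0, 331.3], 0.55)]
prop_grip [
[... 159 characters left out ...]
 [([468.4, 331.8], 0.75), ([468.7, 212.9], 0.58)]
{'time': 1.1, 'q': array([-6.94444726e+01,  4.97959330e+00,  1.00791013e+01,  9.51000499e+01,
       -9.37704131e-04,  9.00012180e+01]), 'qd': array([ 0.09569135,  0.03035552,  0.01747614, -0.05234106, -0.01633598,
        0.09405474]), 'joint_efforts': array([ 1.60968052e-04, -5.20107329e+01,  4.64868736e+01,  1.64016677e-03,
        4.08349672e-05, -3.15751308e-06]), 'ee_pos': array([ 0.19310843, -0.51498325,  0.23128544]), 'tcp_rot': array([-1.79999458e+02,  9.37715651e-04,  2.05543095e+01]), 'wrist_force': array([0.96818072, 0.00516938, 0.06337624]), 'torque': array([-0.01469695,  0.02269835, -0.00956436]), 'opening': 0.08555639388107264}
```

View pics/side0.png

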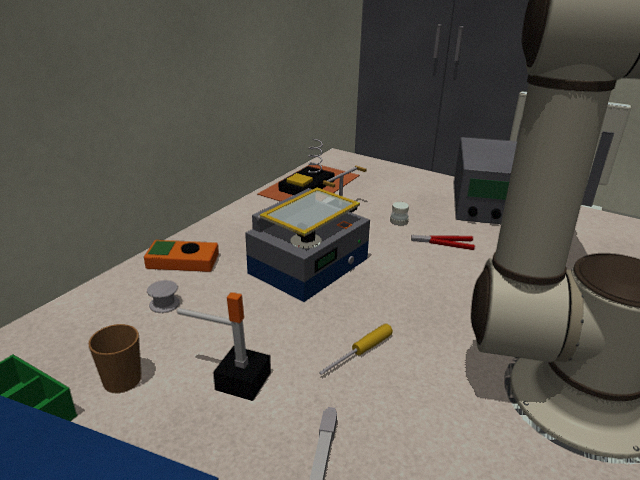

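View pics/top0.png

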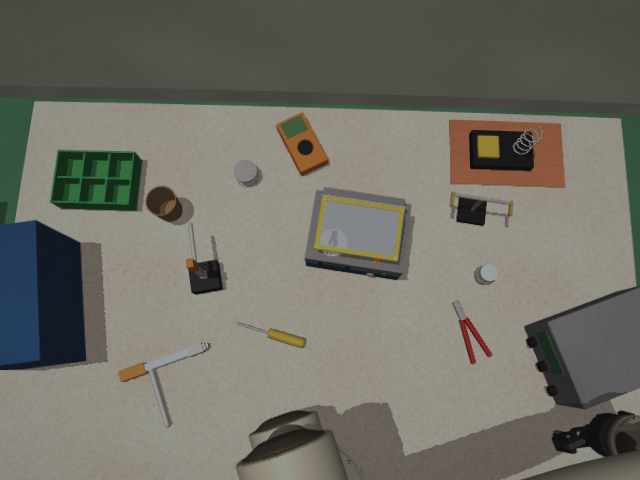

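The side view shows the right prop standing in the black block, with its handle near (235,306) and its foot near (240,374). The top view shows its handle at (191,265). The longer look-alike lies flat at (165,365) in the top view, and the station is at about (357,245). Next I'll fit the poses from masks in both views.

```bash
cat > h.py <<'E'
from workcell import bot
import numpy as np, cv2
from scipy.optimize import minimize, least_squares
from scipy.spatial.transform import Rotation as R
C={c:bot.get_calibration(c) for c in("side","top")}
def proj(c,P):
    k=C[c]; T=np.linalg.inv(k["pose"]); P=np.atleast_2d(P).astype(float)
    return cv2.projectPoints(P,cv2.Rodrigues(T[:3,:3])[0],T[:3,3],np.array(k["intrinsics"]),np.array(k["D"]))[0][:,0]
def ray(c,uv):
    k=C[c]; n=cv2.undistortPoints(np.array([[uv]],float),np.array(k["intrinsics"]),np.array(k["D"]))[0,0]
    return k["pose"][:3,3],k["pose"][:3,:3]@[*n,1]
def onz(c,uv,z):
    o,d=ray(c,uv); return o+d*(z-o[2])/d[2]
def tri(a,b):
    (o1,d1),(o2,d2)=ray("side",a),ray("top",b)
    s=np.linalg.lstsq(np.c_[d1,-d2],o2-o1,rcond=None)[0]
    p,q=o1+s[0]*d1,o2+s[1]*d2; return (p+q)/2,np.linalg.norm(p-q)
def place(p,P):
    c,s=np.cos(p[2]),np.sin(p[2]); P=np.atleast_2d(P)
    return np.c_[p[0]+c*P[:,0]-s*P[:,1],p[1]+s*P[:,0]+c*P[:,1],P[:,2]]
def box(x0,x1,y0,y1,z0,z1): return np.array([[x,y,z] for x in(x0,x1) for y in(y0,y1) for z in(z0,z1)])
def sil(c,hulls):
    m=np.zeros((480*4,640*4),np.uint8)
    for h in hulls: cv2.fillConvexPoly(m,cv2.convexHull(np.int32(np.round(proj(c,h)*4+1.5))),1)
    return cv2.resize(m.astype(np.float32),(640,480),interpolation=cv2.INTER_AREA)
def fit(p0,parts,masks):
    def f(p):
        e=0
        for c,m in masks.items():
            s=sil(c,[place(p,b) for b in parts]); e+=np.minimum(s,m).sum()/np.maximum(s,m).sum()
        return -e/len(masks)
    S=np.array([p0]+[[p0[0]+.02,p0[1],p0[2]],[p0[0],p0[1]+.02,p0[2]],[p0[0],p0[1],p0[2]+.15]])
    r=minimize(f,p0,method="Nelder-Mead",options=dict(initial_simplex=S,xatol=2e-4,fatol=1e-4)); return r.x,-r.fun
E
python3 - <<'E'
from h import *
for c in C: bot.camera(c)
M={}
for t in("station","park","prop_grip","cover"):
    for c in C:
        for d in bot.masks_of(c,t):
            print(t,c,round(d["confidence"],2),d["extent"],d["pixels"].sum()); M.setdefault((t,c),[]).append(d["pixels"].astype(np.float32))
np.savez("m.npz",**{f"{t}_{c}_{i}":m for (t,c),l in M.items() for i,m in enumerate(l)})
st=[box(-.067,.101,-.115,.115,0,.105),box(.078,.101,-.115,.115,.105,.141)]
cov=[box(-.05,.075,-.095,.095,.143,.148)]
p0=[0.41,-0.09,-0.1]
for nm,parts in(("box",st),("box+cover",st+cov)):
    print(nm,fit(p0,parts,{c:M["station",c][0] for c in C}))
    for c in C: print("  ",c,fit(p0,parts,{c:M["station",c][0]}))
print("park",fit([*onz("top",[206,278],.02)[:2],0.05],[box(-.035,.035,-.035,.035,0,.04)],{c:M["park",c][0] for c in C}))
print("grip tri",tri([235,306],[191,265]),tri([231.1,306.5],[191,265]))
print("arm end tri",tri([180,311],[191.5,225]))
print("knob?",onz("side",[306.5,231.3],.125),"socket top",onz("top",[376,256.3],.105),"side",onz("side",[342.1,222.2],.105))
print("cover_edge",tri([333.8,219.7],[353,255.1]),"hinge",tri([288.9,205.4],[361.6,203]))
E
```

```text
station side 0.59 [246.8, 186.2, 367.6, 299.9] 10070
station side 0.42 [174.5, 290.8, 249.8, 371.6] 1242
station top 0.85 [304.8, 189.0, 410.4, 279.3] 7888
park side 0.86 [212.8, 350.2, 272.5, 398.2] 2000
park top 0.71 [189.7, 261.3, 223.4, 295.3] 727
prop_grip side 0.88 [309.7, 404.9, 337.1, 477.3] 1020
prop_grip side 0.63 [176.0, 292.5, 247.5, 367.6] 1275
prop_grip top 0.85 [117.5, 344.5, 206.7, 427.9] 1323
prop_grip top 0.64 [184.3, 221.0, 206.2, 281.1] 388
cover side 0.6 [259.4, 188.4, 361.3, 237.2] 2540
cover top 0.81 [316.4, 193.6, 406.2, 259.2] 4466
box (array([ 0.59203266, -0.08589955, -0.12356209]), np.float64(0.9515586495399475))
   side (array([ 0.59211518, -0.08505821, -0.12110965]), np.float64(0.933874785900116))
   top (array([ 0.59153383, -0.08620202, -0.12578525]), np.float64(0.9724842309951782))
box+cover (array([ 0.59184636, -0.08601377, -0.12168248]), np.float64(0.9712234735488892))
   side (array([ 0.59226317, -0.08552449, -0.11265909]), np.float64(0.9730064868927002))
   top (array([ 0.59153383, -0.08620202, -0.12578525]), np.float64(0.9724842309951782))
park (array([0.50100239, 0.28454152, 0.21530342]), np.float64(0.7893755435943604))
grip tri (array([0.50578573, 0.28554553, 0.15574835]), np.float64(0.0014701480542255675)) (array([0.50854012, 0.28757326, 0.15406143]), np.float64(0.007108414203882994))
arm end tri (array([0.60907669, 0.30392044, 0.11442179]), np.float64(0.004412069774650772))
knob? [ 0.57935374 -0.02976213  0.125     ] socket top [ 0.54800885 -0.13001212  0.105     ] side [ 0.55663718 -0.14128931  0.105     ]
cover_edge (array([ 0.54076795, -0.07488364,  0.14449891]), np.float64(0.0008795525647541602)) hinge (array([ 0.66700418, -0.09218206,  0.13598106]), np.float64(0.0013696337277682952))
```

```bash
python3 - <<'E'
from h import *
m=np.load("m.npz")
um={"side":np.maximum(m["park_side_0"],m["prop_grip_side_1"]),"top":np.maximum(m["park_top_0"],m["prop_grip_top_1"])}
z=.012
pr=[box(-.008,.008,-.008,.008,z,z+.038),box(-.0065,.0065,-.0065,.0065,z+.038,z+.118),box(-.01,.01,-.008,.008,z+.118,z+.165),box(.0,.111,-.0047,.0047,z+.105,z+.115)]
pk=[box(-.035,.035,-.035,.035,0,.04)]
print("union",fit([.503,.285,.19],pr+pk,um))
for c in um: print(c,fit([.503,.285,.19],pr+pk,{c:um[c]}))
print("prop",fit([.503,.285,.19],pr,{"side":m["prop_grip_side_1"],"top":m["prop_grip_top_1"]}))
E
for i in 1; do python3 -m pendant '[[[0,0,-4,0,0,0,100],[2,-2,-4,0,0,0,100],[3,-2.5,0,0,0,0,100],[3,-2.5,0,0,0,0,100],[3,-2.5,0,0,0,0,100]]]'; done
```

```text
union (array([0.50207864, 0.28434872, 0.19741849]), np.float64(0.8612997531890869))
side (array([0.50175077, 0.28668439, 0.22640858]), np.float64(0.8854177594184875))
top (array([0.50087918, 0.28300805, 0.20579856]), np.float64(0.8880392909049988))
prop (array([0.50516163, 0.28370209, 0.21660841]), np.float64(0.7509876489639282))
time: 2.02
ee_pos: [0.2605, -0.3873, 0.3073]
tcp_rot: [-179.3, 0.0, 20.1]
wrist_force: [0.8, -0.8, 0.4]
opening: 0.0857
```

```bash
cat > plan.py <<'E'
# usage: plan.py x y z yaw_deg rows  -> prints rows (shift cm in tool axes, rotvec) to get there in a straight line
from workcell import bot
import numpy as np, sys
from scipy.spatial.transform import Rotation as R, Slerp
def plan(x,y,z,yaw,n,g=None):
    o=bot.get_obs(); n=int(n); r0=R.from_euler("xyz",o["tcp_rot"],degrees=True); r1=R.from_euler("xyz",[180,0,yaw],degrees=True)
    s=Slerp([0,1],R.concatenate([r0,r1])); d=(np.array([x,y,z])-o["ee_pos"])/n*100
    print("d mm",np.round(d*n*10,1),"q",np.round(o["q"],0))
    for i in range(n):
        a,b=s(i/n),s((i+1)/n); v=a.inv().apply(d); w=(a.inv()*b).as_rotvec()
        print([*np.round(v,2).tolist(),*np.round(w,3).tolist()])
if __name__=="__main__": plan(*map(float,sys.argv[1:]))
E
python3 plan.py .5025 .285 .307 101.8 20
```

```text
d mm [ 2.420e+02  6.723e+02 -3.000e-01] q [-56.  -3.  10. 104.   0. 104.]
[2.29, -2.74, 0.03, -0.001, -0.0, -0.071]
[2.48, -2.57, 0.03, -0.001, -0.0, -0.071]
[2.66, -2.39, 0.03, -0.001, -0.0, -0.071]
[2.82, -2.19, 0.03, -0.001, -0.0, -0.071]
[2.97, -1.99, 0.03, -0.001, -0.0, -0.071]
[3.1, -1.77, 0.02, -0.001, -0.0, -0.071]
[3.22, -1.55, 0.02, -0.001, -0.0, -0.071]
[3.32, -1.31, 0.02, -0.001, -0.0, -0.071]
[3.41, -1.07, 0.02, -0.001, -0.0, -0.071]
[3.48, -0.83, 0.01, -0.001, -0.0, -0.071]
[3.53, -0.58, 0.01, -0.001, -0.0, -0.071]
[3.56, -0.32, 0.01, -0.001, -0.0, -0.071]
[3.57, -0.07, 0.01, -0.001, -0.0, -0.071]
[3.57, 0.19, 0.01, -0.001, -0.0, -0.071]
[3.55, 0.44, 0.01, -0.001, -0.0, -0.071]
[3.51, 0.69, 0.01, -0.001, -0.0, -0.071]
[3.45, 0.94, 0.0, -0.001, -0.0, -0.071]
[3.37, 1.18, 0.0, -0.001, -0.0, -0.071]
[3.28, 1.42, 0.0, -0.001, -0.0, -0.071]
[3.17, 1.65, 0.0, -0.001, -0.0, -0.071]
```

```bash
python3 -m pendant '[[[2.3,-2.7,0,0,0,-0.071,100],[2.5,-2.6,0,0,0,-0.071,100],[2.7,-2.4,0,0,0,-0.071,100],[2.8,-2.2,0,0,0,-0.071,100],[3,-2,0,0,0,-0.071,100]]]' | head -3
python3 -m pendant '[[[3.1,-1.8,0,0,0,-0.071,100],[3.2,-1.6,0,0,0,-0.071,100],[3.3,-1.3,0,0,0,-0.071,100],[3.4,-1.1,0,0,0,-0.071,100],[3.5,-0.8,0,0,0,-0.071,100]]]' | head -3
python3 -m pendant '[[[3.5,-0.6,0,0,0,-0.071,100],[3.6,-0.3,0,0,0,-0.071,100],[3.6,-0.1,0,0,0,-0.071,100],[3.6,0.2,0,0,0,-0.071,100],[3.5,0.4,0,0,0,-0.071,100]]]' | head -3
python3 -m pendant '[[[3.5,0.7,0,0,0,-0.071,100],[3.5,0.9,0,0,0,-0.071,100],[3.4,1.2,0,0,0,-0.071,100],[3.3,1.4,0,0,0,-0.071,100]]]'
python3 plan.py .5025 .285 .250 101.8 3
```

```text
time: 2.43
ee_pos: [0.3232, -0.2108, 0.3094]
tcp_rot: [-179.5, -0.3, 41.0]
time: 2.85
ee_pos: [0.3804, -0.0326, 0.3124]
tcp_rot: [-179.9, -0.5, 62.3]
time: 3.27
ee_pos: [0.4354, 0.1479, 0.3156]
tcp_rot: [179.6, -0.6, 83.8]
time: 3.6
ee_pos: [0.4771, 0.2937, 0.3178]
tcp_rot: [179.4, -0.5, 101.0]
wrist_force: [0.6, -1.1, 0.5]
opening: 0.0856
d mm [ 25.4  -8.7 -67.8] q [ 32.   9.  24. 105.   0. 111.]
[-0.47, 0.75, 2.26, 0.004, -0.003, -0.005]
[-0.46, 0.76, 2.26, 0.004, -0.003, -0.005]
[-0.46, 0.76, 2.26, 0.004, -0.003, -0.005]
```

```bash
python3 -m pendant '[[[-0.5,0.8,2.3,0.004,-0.003,-0.005,100],[-0.5,0.8,2.3,0.004,-0.003,-0.005,100],[-0.4,0.7,2.2,0.004,-0.003,-0.005,100],[0,0,0,0,0,0,100]]]'
python3 plan.py .5025 .285 .190 101.8 2
python3 - <<'E'
from h import *
for c in C:
    im=bot.camera(c); o=bot.get_obs()["ee_pos"]
    u,v=map(int,proj(c,o)[0]); print(c,u,v)
    d=70; cr=im[max(0,v-d):v+d,max(0,u-d):u+d]
    cv2.imwrite(f"pics/{c}1.png",cv2.resize(cr[:,:,::-1],None,fx=3,fy=3,interpolation=cv2.INTER_CUBIC))
a=cv2.imread("pics/side1.png");b=cv2.imread("pics/top1.png");cv2.imwrite("pics/both1.png",np.hstack([a[:420,:400],b[:420,:400]]))
E
```

```text
time: 3.93
ee_pos: [0.5052, 0.2945, 0.2456]
tcp_rot: [-180.0, 0.0, 102.8]
wrist_force: [-0.8, -0.4, -1.8]
opening: 0.086
d mm [ -2.7  -9.5 -55.6] q [ 30.  10.  18.  97.   0. 107.]
[-0.43, -0.23, 2.78, -0.0, 0.0, 0.008]
[-0.44, -0.23, 2.78, -0.0, 0.0, 0.008]
side 228 258
top 175 256
```

View pics/both1.png

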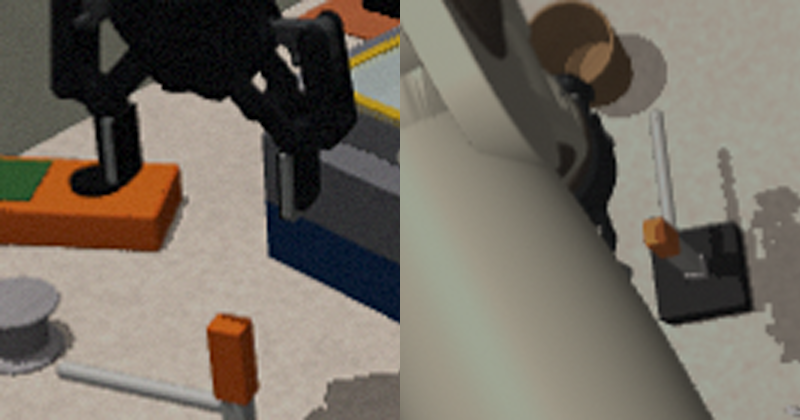

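The left crop shows the fingers above and beyond the orange handle, whose centre is near full-image (236,308). The right crop shows the arm hiding part of the gripper, with the handle near (190,264). I'll refine the handle position by its orange colour.

```bash
python3 - <<'E'
from h import *
ms={}
for c,(u,v) in {"side":(236,308),"top":(190,264)}.items():
    im=cv2.cvtColor(cv2.imread(f"pics/{c}0.png"),cv2.COLOR_BGR2HSV)
    m=((im[...,0]<16)&(im[...,1]>150)&(im[...,2]>80)).astype(np.float32)
    k=np.zeros_like(m);k[v-25:v+25,u-18:u+18]=1; ms[c]=m*k; ys,xs=np.nonzero(ms[c]);print(c,xs.mean(),ys.mean(),len(xs))
z=.012
hb=[box(-.01,.01,-.008,.008,z+.118,z+.165)]
def f(p):
    return sum(((proj(c,place([p[0],p[1],.205],hb[0])).mean(0)-[np.nonzero(ms[c])[1].mean(),np.nonzero(ms[c])[0].mean()])**2).sum() for c in ms)
r=minimize(f,[.5025,.285],method="Nelder-Mead");print(r.x,r.fun)
print(fit([.5025,.285,.205],hb,ms))
p=[.5025,.285,.205]
for c in ms: print(c,proj(c,place(p,[[.106,0,z+.11],[0,0,z+.165],[0,0,z+.118]])))
E
```

```text
side 233.459375 306.721875 320
top 189.78947368421052 262.57894736842104 38
[0.50960802 0.28729586] 1.0319106086465506
(array([0.50785853, 0.2875809 , 0.73315849]), np.float64(0.524577260017395))
side [[180.91807081 309.03451729]
 [236.57434075 295.53730824]
 [238.17955703 319.7230686 ]]
top [[188.96678331 224.49793223]
 [188.60426584 264.44685303]
 [193.71467318 268.18156162]]
```

```bash
python3 -m pendant '[[[-0.8,-0.1,1.4,0,0,0.03,100],[0,0,1.4,0,0,0,100],[0,0,0,0,0,0,100]]]'
python3 plan.py .506 .286 .138 101 3
```

```text
time: 4.28
ee_pos: [0.5058, 0.2868, 0.2282]
tcp_rot: [179.4, -0.3, 100.8]
wrist_force: [-1.5, 0.0, -0.3]
opening: 0.0852
d mm [  0.2  -0.8 -90.2] q [ 30.   9.  14.  94.   0. 109.]
[-0.04, -0.03, 3.01, 0.004, -0.002, -0.001]
[-0.04, -0.02, 3.01, 0.004, -0.002, -0.001]
[-0.03, -0.01, 3.01, 0.004, -0.002, -0.001]
```

```bash
python3 -m pendant '[[[-0.1,0,3,0.004,-0.002,0,100],[0,0,2,0.004,-0.002,0,100],[0,0,2,0.004,-0.002,0,100],[0,0,1,0,0,0,100],[0,0,0,0,0,0,100]]]'
python3 plan.py .506 .286 .138 101 1
```

```text
time: 4.7
ee_pos: [0.5083, 0.2874, 0.1591]
tcp_rot: [179.2, -0.2, 100.8]
wrist_force: [0.7, -0.5, 0.5]
opening: 0.0854
d mm [ -2.3  -1.4 -21.1] q [ 29.   8.   5.  87.  -0. 109.]
[-0.11, -0.28, 2.1, 0.014, -0.004, -0.004]
```

```bash
python3 -m pendant '[[[-0.1,-0.2,1.2,0.014,-0.004,0,100],[0,0,1,0,0,0,60],[0,0,0,0,0,0,45],[0,0,0,0,0,0,35],[0,0,0,0,0,0,35]]]' 20
python3 -m pendant '[[[0,0,0,0,0,0,27],[0,0,0,0,0,0,27],[0,0,0,0,0,0,20],[0,0,0,0,0,0,20]]]'
python3 - <<'E'
from h import *
for c in C: print(bot.camera(c).shape)
im=bot.camera("side")[:,:,::-1]; cv2.imwrite("pics/s2.png",cv2.resize(im[220:400,140:340],None,fx=3,fy=3,interpolation=cv2.INTER_CUBIC))
E
```

```text
time: 5.12
ee_pos: [0.5079, 0.287, 0.1412]
tcp_rot: [179.7, -0.1, 100.8]
wrist_force: [0.7, 0.8, -0.6]
opening: 0.0384
time: 5.45
ee_pos: [0.5071, 0.2872, 0.1424]
tcp_rot: [179.8, -0.2, 100.8]
wrist_force: [-3.0, -0.2, -0.2]
opening: 0.021
(480, 640, 3)
(480, 640, 3)
```

View pics/s2.png

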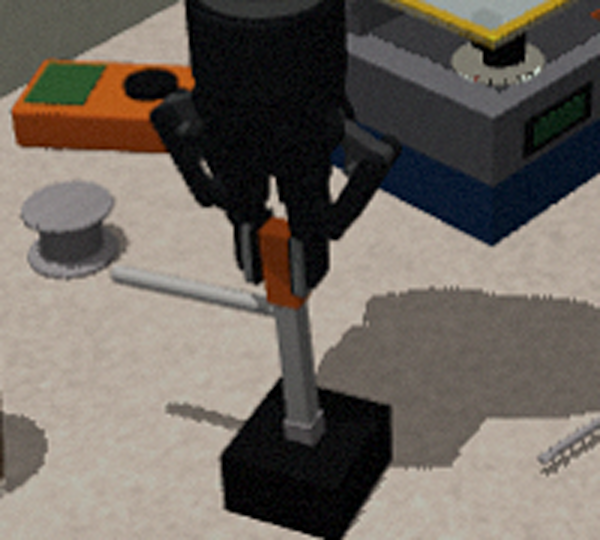

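The crop shows both pads closed on the orange handle, the post upright in the black block and the arm pointing up-left. Now I'll firm the grip and lift.

```bash
python3 -m pendant '[[[0,0,0,0,0,0,10],[0,0,0,0,0,0,10]]]' 100
python3 -m pendant '[[[0,0,-1,0,0,0,10],[0,0,-1.5,0,0,0,10],[0,0,-2,0,0,0,10],[0,0,-2,0,0,0,10],[0,0,0,0,0,0,10]]]'
python3 plan.py .42 .08 .205 90 7; python3 - <<'E'
from h import *
bot.camera("side"); print([(d["confidence"],d["uv"]) for d in bot.mark_of("side","prop_foot")]); o=bot.get_obs()["ee_pos"]
print(proj("side",o-[0,0,.13]))
E
```

```text
time: 5.77
ee_pos: [0.5054, 0.2868, 0.1426]
tcp_rot: [180.0, -0.2, 100.8]
wrist_force: [-2.8, -1.3, 0.6]
opening: 0.0185
time: 6.18
ee_pos: [0.5068, 0.2862, 0.2111]
tcp_rot: [179.8, -0.1, 100.8]
wrist_force: [-0.1, 0.1, -0.4]
opening: 0.0189
d mm [ -86.8 -206.2   -6.1] q [ 29.   9.  12.  93.   0. 109.]
[-2.66, -1.77, 0.08, 0.0, -0.0, 0.027]
[-2.71, -1.7, 0.08, 0.0, -0.0, 0.027]
[-2.75, -1.62, 0.08, 0.0, -0.0, 0.027]
[-2.8, -1.55, 0.08, 0.0, -0.0, 0.027]
[-2.84, -1.47, 0.08, 0.0, -0.0, 0.027]
[-2.87, -1.4, 0.09, 0.0, -0.0, 0.027]
[-2.91, -1.32, 0.09, 0.0, -0.0, 0.027]
[(0.78, [238.5, 342.0]), (0.77, [333.8, 412.7]), (0.59, [355.4, 356.0])]
[[237.74867051 344.83169091]]
```

```bash
python3 -m pendant '[[[-2.7,-1.8,0,0,0,0.027,10],[-2.7,-1.7,0,0,0,0.027,10],[-2.8,-1.6,0.2,0,0,0.027,10],[-2.8,-1.5,0.2,0,0,0.027,10],[-2.8,-1.5,0.2,0,0,0.027,10]]]' |head -3
python3 -m pendant '[[[-2.9,-1.4,0.2,0,0,0.027,10],[-2.9,-1.3,0.2,0,0,0.027,10]]]'
python3 plan.py .3965 -.1175 .16 83 7
```

```text
time: 6.7
ee_pos: [0.4431, 0.1373, 0.1925]
tcp_rot: [-179.6, 0.2, 93.1]
time: 6.87
ee_pos: [0.4162, 0.0757, 0.1857]
tcp_rot: [-179.5, 0.2, 89.9]
wrist_force: [0.9, 0.5, -0.4]
opening: 0.0186
d mm [ -19.7 -193.2  -25.7] q [ 10. -12. -12.  92.  -0. 101.]
[-2.76, -0.27, 0.38, -0.001, 0.001, 0.017]
[-2.76, -0.23, 0.38, -0.001, 0.001, 0.017]
[-2.77, -0.18, 0.38, -0.001, 0.001, 0.017]
[-2.77, -0.13, 0.37, -0.001, 0.001, 0.017]
[-2.77, -0.09, 0.37, -0.001, 0.001, 0.017]
[-2.77, -0.04, 0.37, -0.001, 0.001, 0.017]
[-2.77, 0.01, 0.37, -0.001, 0.001, 0.017]
```

```bash
python3 -m pendant '[[[-2.8,-0.3,0,0,0,0.017,10],[-2.8,-0.2,0.3,0,0,0.017,10],[-2.8,-0.2,0.4,0,0,0.017,10],[-2.8,-0.1,0.4,0,0,0.017,10],[-2.8,-0.1,0.4,0,0,0.017,10]]]' |head -3
python3 -m pendant '[[[-2.8,0,0.4,0,0,0.017,10],[-1.8,0,0.2,0,0,0.017,10],[0,0,0,0,0,0,10]]]'
python3 plan.py .3965 -.1175 .145 83 1
python3 - <<'E'
from h import *
bot.camera("top"); im=bot.camera("side")[:,:,::-1]
o=bot.get_obs(); r=R.from_euler("xyz",o["tcp_rot"],degrees=True)
print(proj("side",o["ee_pos"]-[0,0,.13]),proj("side",o["ee_pos"]+r.apply([0,.106,.02])),proj("top",o["ee_pos"]+r.apply([0,.106,.02])))
print([(d["confidence"],d["uv"]) for d in bot.mark_of("side","prop_foot")])
cv2.imwrite("pics/s3.png",cv2.resize(im[180:380,240:440],None,fx=3,fy=3,interpolation=cv2.INTER_CUBIC))
E
```

```text
time: 7.28
ee_pos: [0.3967, -0.0708, 0.1657]
tcp_rot: [-179.3, 0.4, 84.8]
time: 7.53
ee_pos: [0.3894, -0.1226, 0.1554]
tcp_rot: [-179.2, 0.5, 82.5]
wrist_force: [0.6, 0.2, -2.3]
opening: 0.0186
d mm [  7.1   5.1 -10.4] q [-17. -15. -17.  89.  -1.  81.]
[0.61, 0.65, 1.02, -0.015, 0.008, -0.009]
[[402.7545149  278.67985082]] [[365.85912141 218.97419471]] [[378.86447113 277.14189691]]
[(0.89, [330.0, 411.3]), (0.83, [407.7, 277.7])]
```

View pics/s3.png

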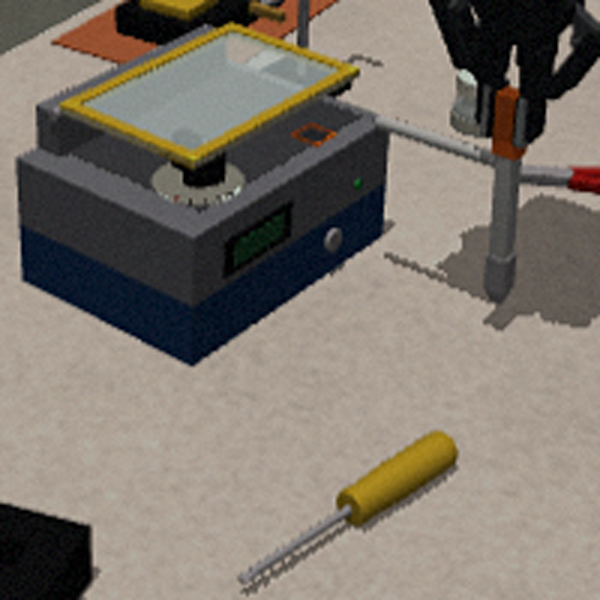

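The crop shows the prop held in front of the station with its foot at full-image (407,278) and its arm tip at (368,221). The socket shows at (345,224) and the cover is shut. I'll measure the offset of the prop in the hand and check the socket position.

```bash
cat >> h.py <<'E'
def toolpose():
    o=bot.get_obs(); return o["ee_pos"],R.from_euler("xyz",o["tcp_rot"],degrees=True)
def foot_model(off,rot,P):
    # prop points (prop frame, origin foot) -> world; prop x = tool y, prop y = tool x, prop z = -tool z ; off: foot in tool frame
    p,r=toolpose(); B=R.from_matrix(np.array([[0,1,0],[1,0,0],[0,0,-1.]]))
    G=np.array([0,0,-.130])
    q=(R.from_euler("xy",rot)).apply(np.atleast_2d(P)+G)   # tilt about TCP
    return p+r.apply(B.apply(q+np.array(off)))
PROP=[box(-.0045,.0045,-.0045,.0045,0,.001),box(-.008,.008,-.008,.008,.010,.038),box(-.0065,.0065,-.0065,.0065,.038,.118),box(-.01,.01,-.008,.008,.118,.165),box(.0,.111,-.0047,.0047,.105,.115)]
E
python3 - <<'E'
from h import *
obs={}
for c in C:
    bot.camera(c)
    for d in bot.masks_of(c,"prop_grip"):
        print(c,round(d["confidence"],2),d["extent"],d["pixels"].sum())
    for t in ("socket","prop_foot","prop_grip"): print(c,t,[(np.round(d["uv"],1).tolist(),round(d["confidence"],2)) for d in bot.mark_of(c,t)])
st=[.5918,-.0860,-.122]
for c in C: print(c,"pred socket",proj(c,place(st,[[-.039,-.055,.105]])),"prop pred foot,handlemid,tip",proj(c,foot_model([0,0,0],[0,0],[[0,0,0],[0,0,.1415],[0.106,0,.11]])))
print("socket side@deck",onz("side",[345,224.5],.105))
# socket orange in side image
im=cv2.cvtColor(bot.camera("side"),cv2.COLOR_RGB2HSV)[210:240,325:365]
m=(im[...,0]<14)&(im[...,1]>130); ys,xs=np.nonzero(m); print("orange",xs.min()+325,xs.max()+325,ys.min()+210,ys.max()+210,xs.mean()+325,ys.mean()+210,len(xs))
print(proj("side",place(st,[[-.039+a,-.055+b,.105] for a in(-.0092,.0092) for b in(-.0092,.0092)])))
E
```

```text
side 0.84 [362.5, 206.6, 414.6, 280.1] 775
side 0.72 [309.1, 408.8, 337.5, 478.3] 1024
side socket [([342.3, 224.5], 0.83), ([288.7, 201.0], 0.31)]
side prop_foot [([331.7, 410.2], 0.97)]
side prop_grip [([406.3, 218.8], 0.83)]
top 0.9 [117.0, 341.2, 208.0, 426.4] 1205
top socket [([379.2, 258.0], 0.71)]
top prop_foot [([209.4, 343.0], 0.93)]
top prop_grip []
side pred socket [[344.84148853 224.33371018]] prop pred foot,handlemid,tip [[403.25520252 278.28642086]
 [408.87144477 219.88283621]
 [365.33555957 218.40885739]]
top pred socket [[378.5029911  257.05792801]] prop pred foot,handlemid,tip [[368.27853874 327.46046785]
 [373.09272298 322.20171139]
 [378.49208324 276.64158745]]
socket side@deck [ 0.54570663 -0.13535421  0.105     ]
orange 337 351 221 228 344.1136363636364 224.4090909090909 44
[[350.59218145 224.15787685]
 [345.6770323  227.07594697]
 [344.02128974 221.64164912]
 [339.07764435 224.50978532]]
```

```bash
cat >> h.py <<'E'
def fitprop(m,c="side",parts=None,reg=1.0):
    parts=parts or [PROP[1],PROP[2],PROP[4]]   # taper excluded via hull of foot below
    foot=np.r_[PROP[0],PROP[1]]; H=[foot]+parts[1:]
    def f(p):
        s=sil(c,[foot_model([0,p[0],p[1]],[p[2],p[3]],h) for h in H])
        v=1-np.minimum(s,m).sum()/np.maximum(s,m).sum()
        return v+reg*((p[0]/.004)**2+(p[1]/.003)**2+(p[2]/.06)**2+(p[3]/.06)**2)*.005
    S=np.vstack([np.zeros(4),np.diag([.003,.003,.04,.04])])
    r=minimize(f,np.zeros(4),method="Nelder-Mead",options=dict(initial_simplex=S,xatol=1e-4,fatol=1e-5,maxiter=600)); return r.x,r.fun
E
python3 - <<'E'
from h import *
bot.camera("side")
m=[d["pixels"] for d in bot.masks_of("side","prop_grip") if d["extent"][1]<300][0].astype(np.float32)
np.save("pm.npy",m)
p=fitprop(m,parts=[PROP[1],PROP[2],PROP[3],PROP[4]])
print("off y,z ; rot x,y",p)
P=[[0,0,0],[0,0,.1415],[0.106,0,.11]]
print(proj("side",foot_model([0,p[0][0],p[0][1]],p[0][2:],P)))
ys,xs=np.nonzero(m); print("leftmost",xs.min(),ys[xs==xs.min()].mean(),"bottom",ys.max(),xs[ys==ys.max()].mean(),"row275",xs[ys==275].min(),xs[ys==275].max(),"row240",xs[ys==240].min(),xs[ys==240].max())
E
```

```text
off y,z ; rot x,y (array([ 0.00069728,  0.00028595, -0.03665343,  0.01042287]), np.float64(0.3052482489164089))
[[404.90237197 277.57700962]
 [408.62802896 219.95353886]
 [365.50672649 218.78334615]]
leftmost 366 219.5 bottom 278 405.0 row275 401 408 row240 404 411
```

```bash
cat > sp.py <<'E'
# usage: sp.py X Y(mm, station) z(m) rows : plan for the TCP in station axes, tool yaw 83
import sys; from plan import *
ST=[.5918,-.0860,-.122]
def w(X,Y):
    c,s=np.cos(ST[2]),np.sin(ST[2]); X,Y=X/1e3,Y/1e3; return ST[0]+c*X-s*Y,ST[1]+s*X+c*Y
if __name__=="__main__":
    a=list(map(float,sys.argv[1:])); o=bot.get_obs(); d=o["ee_pos"][:2]-ST[:2]; c,s=np.cos(ST[2]),np.sin(ST[2])
    print("now X,Y",np.round([1e3*(c*d[0]+s*d[1]),1e3*(-s*d[0]+c*d[1])],1)); plan(*w(a[0],a[1]),a[2],a[4] if len(a)>4 else 83,a[3])
E
python3 -m pendant '[[[0.4,0.2,0.9,-0.013,0.008,-0.009,10],[0,0,0,0,0,0,10]]]'
python3 sp.py -120 -55 .146 4
```

```text
time: 8.5
ee_pos: [0.3931, -0.1163, 0.148]
tcp_rot: [180.0, -0.0, 83.2]
wrist_force: [0.3, -0.1, -2.5]
opening: 0.0188
now X,Y [-193.6  -54.3]
d mm [72.9 -9.6 -2. ] q [-17. -15. -18.  87.   0.  80.]
[-0.02, 1.84, 0.05, 0.0, -0.0, 0.001]
[-0.02, 1.84, 0.05, 0.0, -0.0, 0.001]
[-0.02, 1.84, 0.05, 0.0, -0.0, 0.001]
[-0.02, 1.84, 0.05, 0.0, -0.0, 0.001]
```

```bash
python3 -m pendant '[[[0,1.9,0,0,0,0,10],[0,1.9,0,0,0,0,10],[0,1.9,0,0,0,0,10],[0,1.7,0,0,0,0,10],[0,0,0,0,0,0,10]]]'
python3 sp.py -118 -55 .235 6
python3 - <<'E'
from h import *
im=bot.camera("side")[:,:,::-1]
cv2.imwrite("pics/s4.png",cv2.resize(im[160:310,240:440],None,fx=4,fy=4,interpolation=cv2.INTER_CUBIC))
E
```

```text
time: 8.92
ee_pos: [0.4686, -0.126, 0.1495]
tcp_rot: [180.0, 0.1, 83.1]
wrist_force: [0.4, 0.1, -2.2]
opening: 0.0187
now X,Y [-117.4  -54.7]
d mm [-0.6 -0.2 85.5] q [-15.  -5.  -9.  86.  -0.  82.]
[-0.01, -0.01, -1.42, 0.0, 0.0, 0.0]
[-0.01, -0.01, -1.42, 0.0, 0.0, 0.0]
[-0.01, -0.01, -1.42, 0.0, 0.0, 0.0]
[-0.01, -0.01, -1.42, 0.0, 0.0, 0.0]
[-0.0, -0.01, -1.42, 0.0, 0.0, 0.0]
[-0.0, -0.01, -1.42, 0.0, 0.0, 0.0]
```

View pics/s4.png

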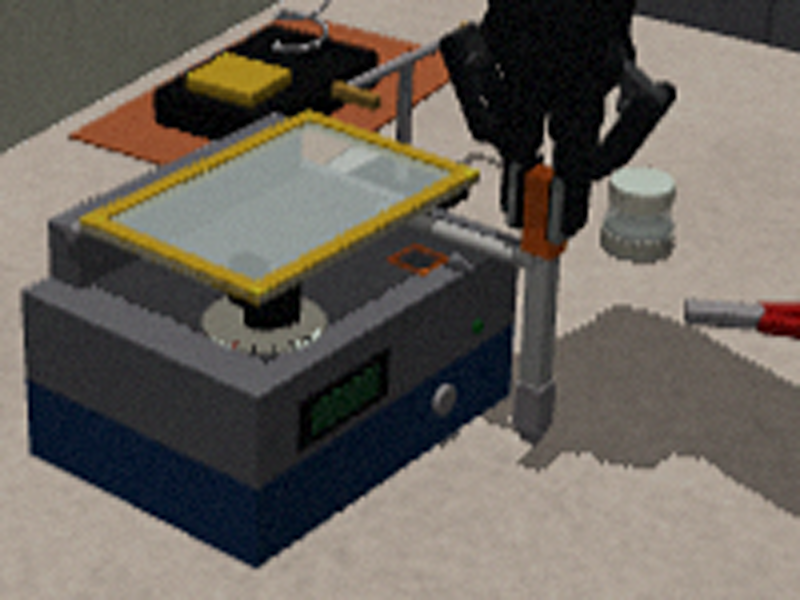

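The crop shows the prop's arm lying under the cover's yellow front edge, clear of the deck. The socket is visible at about crop (418,260), and the finger tips stay in front of the cover. Now I'll lift slowly.

```bash
python3 -m pendant '[[[0,0,-0.7,0,0,0,10],[0,0,-0.7,0,0,0,10],[0,0,-0.7,0,0,0,10],[0,0,-0.7,0,0,0,10],[0,0,-0.7,0,0,0,10]]]'
python3 -m pendant '[[[0,0,-0.8,0,0,0,10],[0,0,-0.8,0,0,0,10],[0,0,-0.8,0,0,0,10],[0,0,0,0,0,0,10]]]'
python3 sp.py -80 -55 .252 6
```

```text
time: 9.38
ee_pos: [0.4644, -0.1256, 0.1873]
tcp_rot: [-179.8, 0.1, 83.1]
wrist_force: [-0.3, -0.3, -3.2]
opening: 0.0186
time: 9.72
ee_pos: [0.4643, -0.1257, 0.2171]
tcp_rot: [-180.0, 0.1, 83.1]
wrist_force: [-1.6, 0.1, -1.3]
opening: 0.0183
now X,Y [-121.7  -55. ]
d mm [41.4 -5.1 34.9] q [-15.  -5.  -1.  93.  -0.  82.]
[-0.0, 0.69, -0.58, -0.0, 0.0, 0.0]
[-0.0, 0.69, -0.58, -0.0, 0.0, 0.0]
[-0.0, 0.7, -0.58, -0.0, 0.0, 0.0]
[-0.0, 0.7, -0.58, -0.0, 0.0, 0.0]
[-0.0, 0.7, -0.58, -0.0, 0.0, 0.0]
[-0.0, 0.7, -0.58, -0.0, 0.0, 0.0]
```

```bash
python3 -m pendant '[[[0,1,-0.3,0,0,0,10],[0,1,-0.4,0,0,0,10],[0,1,-0.5,0,0,0,10],[0,0.9,-0.8,0,0,0,10],[0,0.5,-0.8,0,0,0,10]]]'
python3 -m pendant '[[[0,0,-0.7,0,0,0,10],[0,0,0,0,0,0,10]]]'
python3 sp.py -39 -55 .255 6
python3 - <<'E'
from h import *
for c in C:
    bot.camera(c); print(c,[(np.round(d["uv"],1).tolist(),round(d["confidence"],2)) for d in bot.mark_of(c,"cover_edge")])
E
```

```text
time: 10.13
ee_pos: [0.5079, -0.131, 0.2459]
tcp_rot: [-179.8, 0.1, 83.0]
wrist_force: [-1.4, 0.3, -1.8]
opening: 0.0188
time: 10.3
ee_pos: [0.5088, -0.1311, 0.254]
tcp_rot: [-179.9, 0.1, 83.0]
wrist_force: [-1.2, -0.7, -1.8]
opening: 0.0185
now X,Y [-76.9 -54.9]
d mm [37.6 -4.7  1. ] q [-14.   2.  10.  98.  -0.  83.]
[-0.0, 0.63, -0.02, -0.0, 0.0, 0.0]
[-0.0, 0.63, -0.02, -0.0, 0.0, 0.0]
[-0.0, 0.63, -0.02, -0.0, 0.0, 0.0]
[-0.0, 0.63, -0.02, -0.0, 0.0, 0.0]
[-0.0, 0.63, -0.02, -0.0, 0.0, 0.0]
[-0.0, 0.63, -0.02, -0.0, 0.0, 0.0]
side [([308.9, 163.6], 0.8)]
top [([359.7, 211.2], 0.96), ([357.5, 247.2], 0.19)]
```

```bash
python3 -m pendant '[[[0,0.8,0,0,0,0,10],[0,0.8,0,0,0,0,10],[0,0.8,0,0,0,0,10],[0,0.7,0,0,0,0,10],[0,0.5,0,0,0,0,10]]]'
python3 -m pendant '[[[0,0,0,0,0,0,10]]]' | tail -2
python3 sp.py -39 -55 .255 1
python3 - <<'E'
from h import *
im=bot.camera("side"); bot.camera("top")
cv2.imwrite("pics/s5.png",cv2.resize(im[150:270,285:445,::-1],None,fx=5,fy=5,interpolation=cv2.INTER_CUBIC))
for c in C:
  for t in("socket","prop_foot"): print(c,t,[(np.round(d["uv"],1).tolist(),round(d["confidence"],2)) for d in bot.mark_of(c,t)])
st=[.5918,-.0860,-.122]
for c in C: print(c,"untilted foot",proj(c,foot_model([0,0,0],[0,0],[0,0,0])),"socket",proj(c,place(st,[[-.039,-.055,.105]])))
o=bot.get_obs()["ee_pos"]
b=proj("side",o-[0,0,.13]); print("px per mm dx,dy at foot:",[(proj("side",o-[0,0,.13]+.001*e)-b).round(2).tolist() for e in np.eye(3)])
E
```

```text
time: 10.92
ee_pos: [0.5459, -0.1357, 0.252]
tcp_rot: [-179.8, 0.1, 83.0]
wrist_force: [-0.1, -0.2, -1.5]
opening: 0.0185
wrist_force: [0.1, -0.0, -0.3]
opening: 0.0185
now X,Y [-38.4 -54.9]
d mm [-0.7 -0.1  3.7] q [-14.   8.  15.  98.  -0.  83.]
[-0.01, -0.07, -0.37, -0.004, 0.002, 0.0]
side socket [([304.2, 232.3], 0.69), ([342.0, 224.6], 0.58)]
side prop_foot [([332.4, 409.8], 0.84), ([341.9, 207.8], 0.69), ([346.0, 219.3], 0.64)]
top socket []
top prop_foot [([207.9, 346.8], 0.68)]
side untilted foot [[345.64870061 217.67944009]] socket [[344.84148853 224.33371018]]
top untilted foot [[379.20473255 256.14734923]] socket [[378.5029911  257.05792801]]
px per mm dx,dy at foot: [[[-0.39, -0.12]], [[-0.22, 0.17]], [[0.02, -0.4]]]
```

View pics/s5.png

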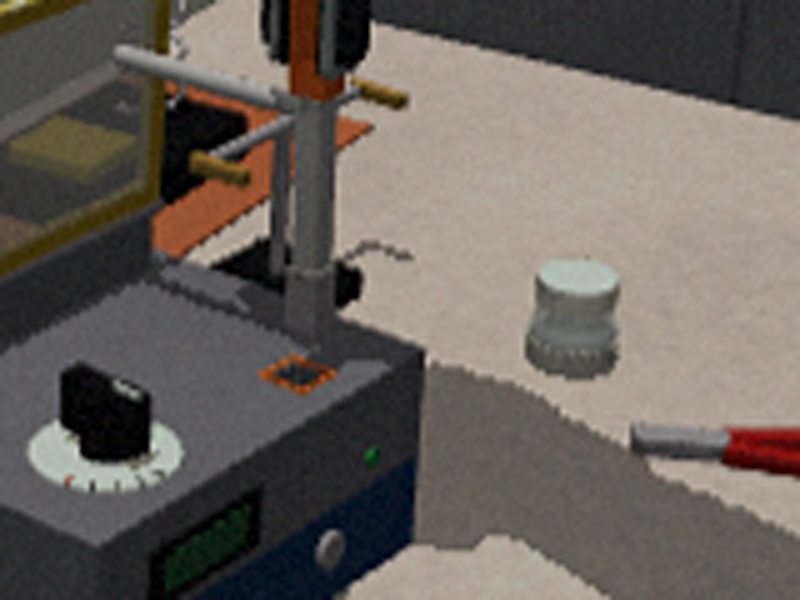

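The crop shows the cover standing open against the arm tip and the foot about 17 mm above the deck at about full-image (346,218). The socket is at (344.6,225). The knob pointer points away to the upper right, and the red mark is at lower left. I'll quantify the foot offset by comparing the mask with the model row by row.

```bash
cat >> h.py <<'E'
def rowcmp(rows,n=2):
    foot=np.r_[PROP[0],PROP[1]]; acc=[]
    s=sil("side",[foot_model([0,0,0],[0,0],h) for h in [foot,PROP[2]]])>.5
    for _ in range(n):
        bot.camera("side")
        for d in bot.masks_of("side","prop_grip"):
            m=d["pixels"]; 
            if (m&s).sum()>50:
                acc.append([[*(np.nonzero(m[r,325:365])[0][[0,-1]]+325.)] if m[r,325:365].any() else [np.nan]*2 for r in rows]); bot_=np.nonzero(m[:,330:360])[0].max(); print("bottom",bot_,"model",np.nonzero(s)[0].max())
    a=np.nanmean(acc,0); 
    for r,x in zip(rows,a):
        t=np.nonzero(s[r])[0]; print(r,"mask",x.round(1),"model",t[[0,-1]] if len(t) else None, "dc",round(x.mean()-t[[0,-1]].mean(),2) if len(t) else None)
E
python3 - <<'E'
from h import *
rowcmp(range(172,220,4),2)
E
```

```text
bottom 218 model 218
172 mask [340. 351.] model [344 351] dc -2.0
176 mask [344. 351.] model [344 351] dc 0.0
180 mask [344. 351.] model [344 351] dc 0.0
184 mask [344. 352.] model [343 351] dc 1.0
188 mask [344. 351.] model [343 351] dc 0.5
192 mask [344. 351.] model [343 350] dc 1.0
196 mask [344. 351.] model [343 350] dc 1.0
200 mask [344. 351.] model [343 350] dc 1.0
204 mask [343. 352.] model [342 351] dc 1.0
208 mask [343. 352.] model [341 351] dc 1.5
212 mask [343. 351.] model [341 350] dc 1.5
216 mask [344. 349.] model [342 349] dc 1.0
```

```bash
python3 -m pendant '[[[0,0,0,-0.03,0,0,10],[0,0,0,0,0,0,10]]]'
python3 - <<'E'
from h import *
p,r=toolpose(); B=[0,0,.13]; f=p+r.apply(B); print("foot (rigid)",f)
# tilt-corrected model: add +0.03 pitch relative to tool
bot.camera("side")
for d in bot.masks_of("side","prop_grip"):
    m=d["pixels"]
    if m[190:215,335:360].sum()>100: print([(r_,(np.nonzero(m[r_,325:365])[0][[0,-1]]+325).tolist()) for r_ in(180,190,200,208,212,216)],np.nonzero(m[:,335:360])[0].max())
v=p+np.array([0,0,-.13]); print("vertical below tcp",proj("side",v),proj("side",p+[0,0,-.03]))
for d in bot.mark_of("side","prop_foot"): print(d)
E
python3 sp.py -39 -55 .23 1
```

```text
time: 11.67
ee_pos: [0.5458, -0.1357, 0.2521]
tcp_rot: [178.4, 0.1, 83.0]
wrist_force: [-1.5, 1.0, -1.3]
opening: 0.0189
foot (rigid) [ 0.54929545 -0.13632863  0.12217346]
[(180, [344, 351]), (190, [343, 351]), (200, [343, 350]), (208, [341, 350]), (212, [341, 350]), (216, [343, 348])] 218
vertical below tcp [[345.35515682 217.60892182]] [[347.3890311  175.74961366]]
{'uv': [330.9, 409.6], 'confidence': 0.83}
{'uv': [343.7, 216.2], 'confidence': 0.62}
{'uv': [342.3, 212.6], 'confidence': 0.25}
now X,Y [-39.5 -54.9]
d mm [  0.5  -0.2 -21.7] q [-14.   6.  13.  96.   0.  83.]
[-0.01, -0.0, 2.17, 0.025, 0.002, 0.0]
```

```bash
python3 -m pendant '[[[0,0,0.6,0,0,0,10],[0,0,0.6,0,0,0,10],[0,0,0.5,0,0,0,10],[0,0,0,0,0,0,10]]]'
python3 -m pendant '[[[0,0,0.4,0,0,0,10],[0,0,0,0,0,0,10]]]'
python3 sp.py -39 -55 .23 1
```

```text
time: 12.15
ee_pos: [0.5466, -0.1358, 0.2326]
tcp_rot: [178.7, 0.1, 83.0]
wrist_force: [-1.6, -0.2, -1.2]
opening: 0.0185
time: 12.32
ee_pos: [0.5467, -0.1353, 0.2275]
tcp_rot: [178.7, 0.0, 83.0]
wrist_force: [0.2, 1.7, -2.2]
opening: 0.0183
now X,Y [-38.7 -54.5]
d mm [-0.3 -0.5  2.5] q [-14.   5.  10.  93.   0.  83.]
[-0.05, -0.02, -0.25, 0.022, 0.0, 0.0]
```

```bash
for i in 1; do
python3 -m pendant '[[[0,0,0.3,0,0,0,10],[0,0,0,0,0,0,10]]]'
python3 -m pendant '[[[0,0,0.3,0,0,0,10],[0,0,0,0,0,0,10]]]'; done
```

```text
time: 12.48
ee_pos: [0.5469, -0.1347, 0.2244]
tcp_rot: [178.7, -0.1, 83.1]
wrist_force: [-0.4, 1.3, -3.2]
opening: 0.0186
time: 12.65
ee_pos: [0.547, -0.1346, 0.2211]
tcp_rot: [178.7, -0.1, 83.1]
wrist_force: [0.0, 1.0, -4.1]
opening: 0.019
```

```bash
python3 - <<'E'
from h import *
im=bot.camera("side")
cv2.imwrite("pics/s6.png",cv2.resize(im[150:270,285:445,::-1],None,fx=5,fy=5,interpolation=cv2.INTER_CUBIC))
E
```

```text
(no output)
```

View pics/s6.png

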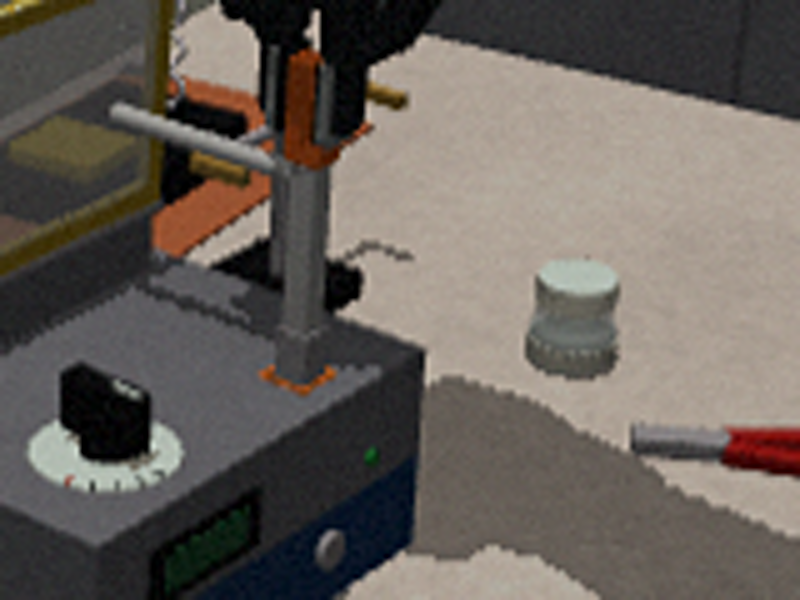

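The crop shows the foot standing inside the orange-edged socket, roughly centred, with the cover still up. Next I'll feel for the seat.

```bash
for i in 1; do
python3 -m pendant '[[[0,0,0.2,0,0,0,10]]]'|grep -v opening
python3 -m pendant '[[[0,0,0.2,0,0,0,10]]]'|grep -v opening
python3 -m pendant '[[[0,0,0.2,0,0,0,10]]]'|grep -v opening; done
```

```text
time: 12.78
ee_pos: [0.5471, -0.1346, 0.2197]
tcp_rot: [178.7, -0.1, 83.1]
wrist_force: [-0.1, 2.1, -0.2]
time: 12.87
ee_pos: [0.5472, -0.1346, 0.2176]
tcp_rot: [178.7, -0.1, 83.1]
wrist_force: [-0.2, 1.9, -0.4]
time: 12.95
ee_pos: [0.5473, -0.1346, 0.2157]
tcp_rot: [178.7, -0.1, 83.1]
wrist_force: [-0.3, 2.2, -0.5]
```

```bash
for i in 1; do
python3 -m pendant '[[[0,0,0.2,0,0,0,10]]]'|grep -E 'ee|wrist'
python3 -m pendant '[[[0,0,0.2,0,0,0,10]]]'|grep -E 'ee|wrist'
python3 -m pendant '[[[0,0,0.2,0,0,0,10]]]'|grep -E 'ee|wrist'; done
```

```text
ee_pos: [0.5474, -0.1347, 0.2136]
wrist_force: [-0.7, 1.3, -0.3]
ee_pos: [0.5474, -0.1347, 0.2115]
wrist_force: [-1.0, 1.9, 0.1]
ee_pos: [0.5475, -0.1346, 0.2093]
wrist_force: [-1.4, 2.1, -0.7]
```

```bash
for i in 1; do
python3 -m pendant '[[[0,-0.05,0.2,0,0,0,10]]]'|grep -E 'ee|wrist'
python3 -m pendant '[[[0,0,0.2,0,0,0,10]]]'|grep -E 'ee|wrist'; done
```

```text
ee_pos: [0.5471, -0.1346, 0.2071]
wrist_force: [-1.7, 2.0, 0.1]
ee_pos: [0.5471, -0.1346, 0.2049]
wrist_force: [-0.9, 1.1, 0.7]
```

```bash
for i in 1; do
python3 -m pendant '[[[0,0,0.2,0,0,0,10]]]'|grep -E 'ee|wrist'; done
```

```text
ee_pos: [0.5471, -0.1346, 0.203]
wrist_force: [-2.6, 1.4, 8.0]
```

```bash
for i in 1; do
python3 -m pendant '[[[0,0,0.15,0,0,0,10]]]'|grep -E 'ee|wrist'; done
```

```text
ee_pos: [0.5471, -0.1346, 0.202]
wrist_force: [-2.4, 1.4, 7.4]
```

```bash
for i in 1; do
python3 -m pendant '[[[0,0,0.12,0,0,0,10]]]'|grep -E 'ee|wrist'
python3 -m pendant '[[[0,0,0.12,0,0,0,10]]]'|grep -E 'ee|wrist'
python3 -m pendant '[[[0,0,0.12,0,0,0,10]]]'|grep -E 'ee|wrist'; done
```

```text
ee_pos: [0.5471, -0.1346, 0.2015]
wrist_force: [-3.8, 1.6, 7.5]
ee_pos: [0.547, -0.1346, 0.2011]
wrist_force: [-3.1, 2.7, 6.3]
ee_pos: [0.5469, -0.1345, 0.2008]
wrist_force: [-3.1, 2.6, 6.4]
```

```bash
for i in 1; do
python3 -m pendant '[[[0,0,0.18,0,0,0,10]]]'|grep -vE 'op|time'
python3 -m pendant '[[[0,0,0.18,0,0,0,10]]]'|grep -vE 'op|time'
python3 -m pendant '[[[0,0,0.18,0,0,0,10]]]'|grep -vE 'op|time'; done
```

```text
ee_pos: [0.5469, -0.1345, 0.2]
tcp_rot: [178.4, -0.0, 83.1]
wrist_force: [-3.4, 2.5, 7.2]
ee_pos: [0.5467, -0.1345, 0.1991]
tcp_rot: [178.3, -0.0, 83.1]
wrist_force: [-4.7, 1.9, 7.2]
ee_pos: [0.5466, -0.1344, 0.1983]
tcp_rot: [178.3, -0.0, 83.1]
wrist_force: [-3.4, 2.0, 7.6]
```

```bash
for i in 1; do
python3 -m pendant '[[[0,0.02,0.18,0,0,0,10]]]'|grep -vE 'op|time|rot'
python3 -m pendant '[[[0,0.02,0.18,0,0,0,10]]]'|grep -vE 'op|time|rot'; done
```

```text
ee_pos: [0.5467, -0.1345, 0.1978]
wrist_force: [-6.2, 3.5, 16.2]
ee_pos: [0.5467, -0.1345, 0.1978]
wrist_force: [-6.9, 2.5, 16.9]
```

```bash
for i in 1; do
python3 -m pendant '[[[0,0.02,0.18,0,0,0,10]]]'|grep -vE 'op|time|rot'
python3 -m pendant '[[[0,0.02,0.18,0,0,0,10]]]'|grep -vE 'time'; done
```

```text
ee_pos: [0.5467, -0.1345, 0.1979]
wrist_force: [-6.4, 3.8, 13.1]
ee_pos: [0.5466, -0.1344, 0.1979]
tcp_rot: [177.9, 0.1, 83.0]
wrist_force: [-4.5, 3.3, 12.4]
opening: 0.0188
```

```bash
for i in 1; do
python3 -m pendant '[[[0,-0.08,0.05,0,0,0,10]]]'|grep -vE 'op|time'
python3 -m pendant '[[[0,-0.05,0.18,0,0,0,10]]]'|grep -vE 'op|time'
python3 -m pendant '[[[0,-0.03,0.20,0,0,0,10]]]'|grep -vE 'op|time'; done
```

```text
ee_pos: [0.5456, -0.1342, 0.1981]
tcp_rot: [177.9, 0.0, 83.0]
wrist_force: [0.4, 1.6, -3.1]
ee_pos: [0.5455, -0.1342, 0.1978]
tcp_rot: [177.8, 0.1, 83.0]
wrist_force: [-4.2, 2.1, 17.8]
ee_pos: [0.5455, -0.1343, 0.1978]
tcp_rot: [177.6, 0.1, 83.1]
wrist_force: [-4.9, 3.5, 18.3]
```

```bash
python3 -m pendant '[[[0,0,-0.03,0,0,0,10],[0,0,0,0,0,0,22],[0,0,0,0,0,0,28],[0,0,0,0,0,0,40],[0,0,0,0,0,0,60]]]' 20
python3 sp.py -39 -55 .27 4
python3 - <<'E'
from h import *
im=bot.camera("side"); 
cv2.imwrite("pics/s7.png",cv2.resize(im[120:270,245:405,::-1],None,fx=4,fy=4,interpolation=cv2.INTER_CUBIC))
E
```

```text
time: 15.03
ee_pos: [0.5455, -0.135, 0.1976]
tcp_rot: [177.6, 0.2, 83.0]
wrist_force: [0.4, -0.1, -0.9]
opening: 0.0452
now X,Y [-40.  -54.3]
d mm [ 0.9 -0.8 72.4] q [-14.   4.   5.  89.   0.  83.]
[-0.02, 0.1, -1.81, 0.011, 0.001, 0.0]
[-0.02, 0.08, -1.81, 0.011, 0.001, 0.0]
[-0.02, 0.06, -1.81, 0.011, 0.001, 0.0]
[-0.02, 0.04, -1.81, 0.011, 0.001, 0.0]
```

View pics/s7.png

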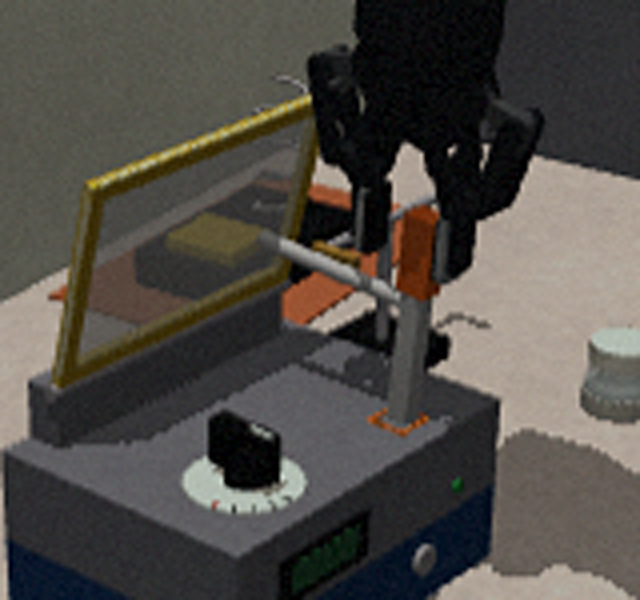

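The crop shows the cover standing upright on the arm tip, with the post seated in the socket and the open fingers clear on both sides of the handle. The knob's white pointer is at its lower right, which is the station's front. I'll retreat upward and fit the knob angle.

```bash
python3 -m pendant '[[[0,0,-1.2,0,0,0,60],[0,0,-2,0,0,0,60],[0,0,-2,0,0,0,60],[0,0,-2,0.02,0,0,60],[0,0,-0.6,0.02,0,0,60]]]'
python3 - <<'E'
from h import *
bot.camera("side")
st=[.5918,-.0860,-.122]
k=place(st,[[-.02,.055,0]])[0]; print("knob",k)
for d in bot.masks_of("side","knob_grip"):
    print(round(d["confidence"],2),d["extent"],d["pixels"].sum()); m=d["pixels"].astype(np.float32)
    if m.sum()<1000 and abs(d["extent"][0]-300)<20:
        b=box(-.021,.021,-.0065,.0065,.111,.139)
        for a in np.radians(np.arange(-40,41,5)):
            best=max((lambda s:np.minimum(s,m).sum()/np.maximum(s,m).sum())(sil("side",[place([k[0]+dx,k[1]+dy,st[2]-a],b)])) for dx in(-.002,0,.002) for dy in(-.002,0,.002))
            print(round(np.degrees(a)),round(float(best),3),end="; ")
print(bot.mark_of("side","knob_grip"),proj("side",[[k[0],k[1],.125]]))
print([(d["uv"],d["confidence"]) for d in bot.mark_of("side","cover_edge")])
E
python3 sp.py -20 55 .26 14 173
```

```text
time: 15.5
ee_pos: [0.5408, -0.1346, 0.2795]
tcp_rot: [-180.0, 0.2, 83.0]
wrist_force: [1.1, -0.9, 0.3]
opening: 0.0514
knob [ 0.57864202 -0.02897485  0.        ]
0.83 [296.8, 223.1, 314.1, 242.1] 277
-40 0.687; -35 0.687; -30 0.694; -25 0.704; -20 0.719; -15 0.731; -10 0.755; -5 0.779; 0 0.803; 5 0.831; 10 0.846; 15 0.842; 20 0.797; 25 0.728; 30 0.668; 35 0.606; 40 0.534; [{'uv': [305.7, 231.8], 'confidence': 0.5}] [[306.57721022 231.54016103]]
[([299.2, 154.0], 0.8)]
now X,Y [-44.5 -54.4]
d mm [ 37.7 105.6 -15.2] q [-14.   7.  18. 100.  -0.  83.]
[0.78, 0.18, 0.11, -0.0, -0.0, -0.112]
[0.76, 0.26, 0.11, -0.0, -0.0, -0.112]
[0.72, 0.34, 0.11, -0.0, -0.0, -0.112]
[0.68, 0.42, 0.11, -0.0, -0.0, -0.112]
[0.63, 0.5, 0.11, -0.0, -0.0, -0.112]
[0.57, 0.56, 0.11, -0.0, -0.0, -0.112]
[0.5, 0.62, 0.11, -0.0, -0.0, -0.112]
[0.43, 0.68, 0.11, -0.0, -0.0, -0.112]
[0.35, 0.72, 0.11, -0.0, -0.0, -0.112]
[0.27, 0.75, 0.11, -0.0, -0.0, -0.112]
[0.18, 0.78, 0.11, -0.0, -0.0, -0.112]
[0.09, 0.8, 0.11, -0.0, -0.0, -0.112]
[0.0, 0.8, 0.11, -0.0, -0.0, -0.112]
[-0.09, 0.8, 0.11, -0.0, -0.0, -0.112]
```

```bash
python3 -m pendant '[[[0.8,0.2,-0.2,0,0,-0.117,60],[0.8,0.3,0,0,0,-0.117,70],[0.7,0.4,0,0,0,-0.117,70],[0.7,0.5,0,0,0,-0.117,70],[0.6,0.5,0,0,0,-0.117,70]]]'|grep -E "ee|rot"
python3 -m pendant '[[[0.6,0.6,0,0,0,-0.117,70],[0.5,0.7,0,0,0,-0.117,70],[0.4,0.8,0,0,0,-0.117,70],[0.3,0.8,0,0,0,-0.117,70],[0.2,0.9,0,0,0,-0.117,70]]]'|grep -E "ee|rot"
python3 -m pendant '[[[0.1,0.9,0,0,0,-0.117,70],[0,0.9,0,0,0,-0.117,70],[0,0,0,0,0,0,70]]]'
python3 sp.py -20 55 .20 3 163
```

```text
ee_pos: [0.5547, -0.0961, 0.2727]
tcp_rot: [-179.6, -0.1, 117.6]
ee_pos: [0.5686, -0.0531, 0.2675]
tcp_rot: [-179.6, -0.5, 152.8]
time: 16.78
ee_pos: [0.5743, -0.0342, 0.2643]
tcp_rot: [-179.7, -0.8, 167.3]
wrist_force: [0.3, 0.6, -0.0]
opening: 0.0598
now X,Y [-23.6  49.3]
d mm [  4.3   5.3 -64.3] q [ -3.  10.  20. 100.  -0.   9.]
[-0.13, 0.21, 2.14, -0.002, -0.005, 0.025]
[-0.12, 0.21, 2.14, -0.002, -0.005, 0.025]
[-0.1, 0.21, 2.14, -0.002, -0.005, 0.025]
```

```bash
python3 -m pendant '[[[-0.1,0.2,2.2,0,-0.005,0.025,70],[-0.1,0.2,2.2,0,-0.005,0.025,70],[-0.1,0.2,2.2,0,-0.005,0.025,70],[0,0,2,0,0,0,70],[0,0,0,0,0,0,70]]]'
python3 sp.py -20 55 .112 3 163
python3 - <<'E'
from h import *
im=bot.camera("side"); 
cv2.imwrite("pics/s8.png",cv2.resize(im[120:270,245:405,::-1],None,fx=4,fy=4,interpolation=cv2.INTER_CUBIC))
E
```

```text
time: 17.2
ee_pos: [0.5767, -0.0303, 0.1727]
tcp_rot: [-179.7, 0.2, 161.7]
wrist_force: [0.2, -0.8, 0.1]
opening: 0.0596
now X,Y [-21.8  53.4]
d mm [  2.    1.3 -60.7] q [-3.  8.  7. 89. -0. 15.]
[-0.04, 0.07, 2.02, -0.002, 0.001, -0.008]
[-0.05, 0.07, 2.02, -0.002, 0.001, -0.008]
[-0.05, 0.07, 2.02, -0.002, 0.001, -0.008]
```

View pics/s8.png

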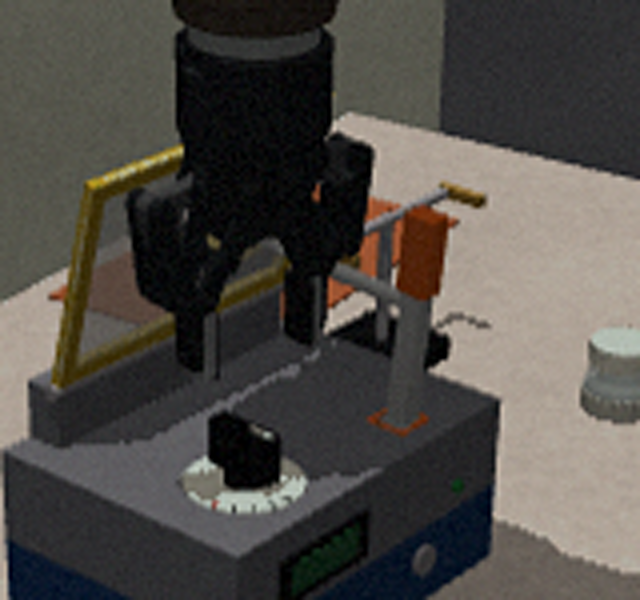

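The crop shows the gripper open over the knob, with the prop and cover standing unaided. Now I'll descend and grip the bar.

```bash
python3 -m pendant '[[[-0.1,0.1,2,0,0,0,70],[-0.1,0.1,2,0,0,0,70],[0,0,1.6,0,0,0,70],[0,0,0.4,0,0,0,60],[0,0,0,0,0,0,40]]]'
python3 sp.py -20 55 .112 1 163
```

```text
time: 17.67
ee_pos: [0.5811, -0.0312, 0.1197]
tcp_rot: [-179.8, 0.7, 161.1]
wrist_force: [0.4, 1.0, -0.5]
opening: 0.0405
now X,Y [-17.3  53.1]
d mm [-2.5  2.2 -7.7] q [-3.  8.  1. 82. -0. 16.]
[0.32, 0.13, 0.77, -0.004, 0.011, -0.033]
```

```bash
python3 -m pendant '[[[0.3,0.2,0.7,-0.004,0.011,-0.02,40],[0,0,0,0,0,0,28],[0,0,0,0,0,0,20],[0,0,0,0,0,0,12],[0,0,0,0,0,0,8]]]' 25
python3 -m pendant '[[[0,0,0,0,0,0,5],[0,0,0,0,0,0,5],[0,0,0,0,0,0,5]]]' 40
python3 sp.py -20 55 .112 1 83
```

```text
time: 18.08
ee_pos: [0.5803, -0.0282, 0.1164]
tcp_rot: [179.8, 0.2, 162.3]
wrist_force: [0.4, 0.3, -6.0]
opening: 0.0121
time: 18.33
ee_pos: [0.5803, -0.0282, 0.1165]
tcp_rot: [179.9, 0.2, 162.2]
wrist_force: [0.4, 0.3, -4.4]
opening: 0.0121
now X,Y [-18.5  56. ]
d mm [-1.6 -0.8 -4.5] q [-3.  8.  1. 83.  0. 15.]
[0.13, -0.13, 0.45, 0.004, 0.001, 1.383]
```

```bash
python3 -m pendant '[[[0,0,0,0,0,0.1,5],[0,0,0,0,0,0.12,5],[0,0,0,0,0,0.12,5],[0,0,0,0,0,0.12,5],[0,0,0,0,0,0.12,5]]]'
python3 -m pendant '[[[0,0,0,0,0,0.12,5],[0,0,0,0,0,0.12,5],[0,0,0,0,0,0.12,5],[0,0,0,0,0,0.12,5]]]'
python3 sp.py -20 55 .116 1 92.8
```

```text
time: 18.75
ee_pos: [0.58, -0.0286, 0.1165]
tcp_rot: [179.9, 0.1, 127.9]
wrist_force: [0.4, -0.0, -3.5]
opening: 0.0122
time: 19.08
ee_pos: [0.5796, -0.0289, 0.1164]
tcp_rot: [179.9, 0.0, 99.3]
wrist_force: [-0.2, 1.1, -3.2]
opening: 0.012
now X,Y [-19.1  55.2]
d mm [-0.9 -0.1 -0.4] q [-3.  8.  1. 83. -0. 78.]
[0.0, -0.09, 0.04, 0.002, 0.001, 0.113]
```

```bash
python3 -m pendant '[[[0,0,0,0,0,0.09,5],[0,0,0,0,0,0.06,5],[0,0,0,0,0,0.06,5]]]'
python3 -c "from workcell import bot;print(bot.get_obs()['torque'])"
python3 -m pendant '[[[0,0,0,0,0,0.06,5],[0,0,0,0,0,0.06,5]]]'
python3 -c "from workcell import bot;print(bot.get_obs()['torque'])"
```

```text
time: 19.33
ee_pos: [0.5795, -0.0288, 0.1166]
tcp_rot: [179.9, 0.0, 86.6]
wrist_force: [0.7, -1.0, -2.8]
opening: 0.0124
[-0.21762712 -0.07349811  2.31640402]
time: 19.5
ee_pos: [0.5793, -0.0268, 0.1171]
tcp_rot: [179.9, -0.2, 79.7]
wrist_force: [0.6, -2.7, -2.2]
opening: 0.012
[-0.15918916  0.16670865  2.61108596]
```

```bash
python3 -m pendant '[[[0,0,0,0,0,0,12],[0,0,0,0,0,0,25],[0,0,0,0,0,0,40],[0,0,0,0,0,0,55],[0,0,0,0,0,0,60]]]' 20
python3 -m pendant '[[[0,0,-1,0,0,0,60],[0,0,-2,0,0,0,60],[0,0,-2.5,0,0,0,60],[0,0,-3,0,0,0,60],[0,0,-3,0,0,0,60]]]'
python3 - <<'E'
from h import *
im=bot.camera("side"); 
cv2.imwrite("pics/s9.png",cv2.resize(im[120:270,245:405,::-1],None,fx=4,fy=4,interpolation=cv2.INTER_CUBIC))
st=[.5918,-.0860,-.122]; k=place(st,[[-.02,.055,0]])[0]; b=box(-.021,.021,-.0065,.0065,.111,.139)
for d in bot.masks_of("side","knob_grip")[:1]:
    m=d["pixels"].astype(np.float32); print(d["extent"])
    for a in np.radians(np.arange(60,101,5)):
        best=max((lambda s:np.minimum(s,m).sum()/np.maximum(s,m).sum())(sil("side",[place([k[0]+dx,k[1]+dy,st[2]-a],b)])) for dx in(-.002,0,.002) for dy in(-.002,0,.002))
        print(round(np.degrees(a)),round(float(best),3),end="; ")
E
```

```text
time: 19.92
ee_pos: [0.5797, -0.0272, 0.1182]
tcp_rot: [179.8, -0.1, 79.9]
wrist_force: [-0.4, -0.9, -0.2]
opening: 0.0513
time: 20.33
ee_pos: [0.5763, -0.0278, 0.234]
tcp_rot: [-179.7, -0.0, 79.9]
wrist_force: [1.2, -0.6, -0.1]
opening: 0.051
[297.9, 222.9, 313.7, 241.3]
60 0.683; 65 0.761; 70 0.826; 75 0.854; 80 0.826; 85 0.785; 90 0.741; 95 0.702; 100 0.663;
```

View pics/s9.png

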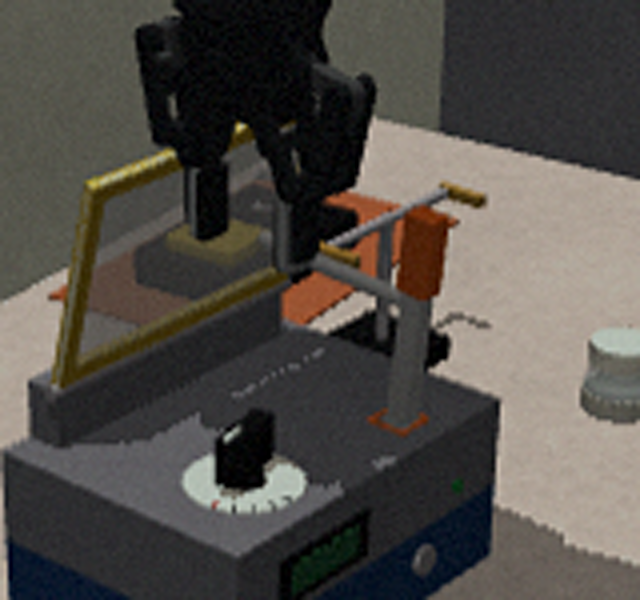

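The crop shows the bar turned, with its white pointer end towards the red mark at lower left. The prop and cover are still up and the gripper is clear. I'll check the angle more finely from several frames, after moving out of the top camera's view.

```bash
python3 -m pendant '[[[0,-2,-2.5,0,0,0,60],[0,-3.5,-1,0,0,0,60],[0,-4,0,0,0,0,60],[0,-4,0,0,0,0,60],[0,-4,0,0,0,0,60]]]'|grep -E "ee|wrist"
python3 - <<'E'
from h import *
st=[.5918,-.0860,-.122]; k=place(st,[[-.02,.055,0]])[0]; b=box(-.021,.021,-.0065,.0065,.111,.139); base=box(-.0065,.0065,-.0065,.0065,.105,.139)
for c in C:
  for t in range(2):
    bot.camera(c)
    for d in bot.masks_of(c,"knob_grip")[:1]:
        m=d["pixels"].astype(np.float32); 
        def f(p):
            s=sil(c,[place([k[0]+p[0],k[1]+p[1],st[2]-p[2]],b)]); return -np.minimum(s,m).sum()/np.maximum(s,m).sum()
        best=min((minimize(f,[0,0,a],method="Nelder-Mead",options=dict(initial_simplex=[[0,0,a],[.003,0,a],[0,.003,a],[0,0,a+.15]],fatol=1e-4)) for a in(1.1,1.3,1.45)),key=lambda r:r.fun)
        print(c,d["extent"],round(d["confidence"],2),"offs mm",np.round(best.x[:2]*1e3,1),"deg",np.degrees(best.x[2]).round(1),round(best.fun,3))
im=bot.camera("side"); a=cv2.resize(im[215:250,285:325,::-1],None,fx=10,fy=10,interpolation=cv2.INTER_CUBIC)
im=bot.camera("top"); u,v=map(int,proj("top",[[*k[:2],.139]])[0]); t=cv2.resize(im[v-17:v+18,u-20:u+20,::-1],None,fx=10,fy=10,interpolation=cv2.INTER_CUBIC)
def ov(img,c,u0,v0):
    for ang,col in((1.4,(0,255,0)),(1.2,(0,0,255))):
        q=proj(c,place([k[0],k[1],st[2]-ang],[[-.021,0,.139],[.021,0,.139]])); q=np.int32((q-[u0,v0]+.5)*10); cv2.line(img,tuple(map(int,q[0])),tuple(map(int,q[1])),col,1)
ov(a,"side",285,215); ov(t,"top",u-20,v-17)
cv2.imwrite("pics/s10.png",np.hstack([a,t]))
for c in C:
    for th in("cover_edge","prop_foot","prop_grip"): print(c,th,[(np.round(d["uv"],1).tolist(),round(d["confidence"],2)) for d in bot.mark_of(c,th)])
E
```

```text
ee_pos: [0.4055, 0.0024, 0.2746]
wrist_force: [-0.8, 0.4, 0.5]
side [298.8, 223.2, 313.0, 243.6] 0.69 offs mm [1.  2.5] deg 74.7 -0.868
side [301.4, 220.3, 313.1, 242.6] 0.81 offs mm [0.  1.9] deg 76.1 -0.88
side cover_edge [([300.6, 154.7], 0.68)]
side prop_foot [([330.5, 409.1], 0.56)]
side prop_grip [([350.2, 181.5], 0.59), ([306.4, 232.4], 0.34)]
top cover_edge [([364.5, 202.6], 0.59)]
top prop_foot [([208.5, 346.9], 0.7), ([484.8, 274.2], 0.63), ([375.7, 263.5], 0.61)]
top prop_grip [([133.4, 371.5], 0.91), ([383.3, 250.2], 0.7)]
```

View pics/s10.png

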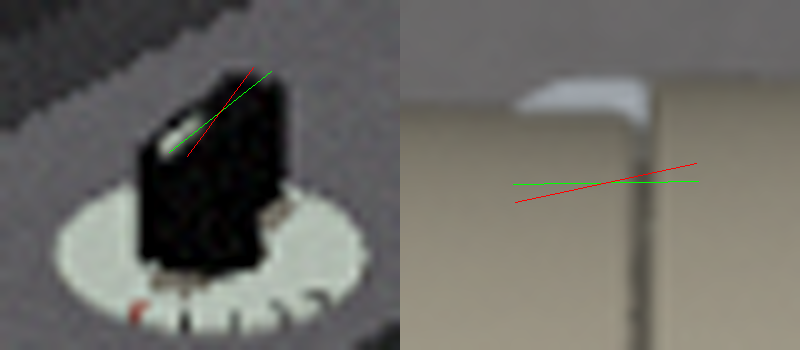

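The left side-view overlay shows the bar's top edge running nearly parallel to the green 1.4 rad line, with the pointer end by the red mark. In the right top-view crop the robot arm hides the knob. That was my last allowed picture, so I'll move the arm aside and fit from the top mask numerically.

```bash
python3 plan.py .25 -.33 .31 79.9 9 | head -2
```

```text
d mm [-157.2 -332.3   35.9] q [  0. -13.  -2. 101.   0. 100.]
[-3.94, -1.06, -0.41, 0.0, -0.0, -0.0]
```

```bash
python3 -m pendant '[[[-3.9,-1.1,-0.4,0,0,0,60],[-3.9,-1.1,-0.4,0,0,0,60],[-3.9,-1.1,-0.4,0,0,0,60],[-3.9,-1.1,-0.4,0,0,0,60],[-3.9,-1.1,-0.4,0,0,0,60]]]'|grep ee
python3 -m pendant '[[[-3.9,-1.1,-0.4,0,0,0,60],[-3.9,-1.1,0,0,0,0,60],[-3.9,-0.9,0,0,0,0,60],[-3.9,-0.9,0,0,0,0,60],[0,0,0,0,0,0,60]]]'|grep -E "ee|wrist|time"
cat > kn.py <<'E'
from h import *
st=[.5918,-.0860,-.122]; k=place(st,[[-.02,.055,0]])[0]; b=box(-.021,.021,-.0065,.0065,.111,.139)
for t in range(3):
    im=bot.camera("top")
    for d in bot.masks_of("top","knob_grip")[:1]:
        m=d["pixels"].astype(np.float32)
        def f(p):
            s=sil("top",[place([k[0]+p[0],k[1]+p[1],st[2]-p[2]],b)]); return -np.minimum(s,m).sum()/np.maximum(s,m).sum()
        best=min((minimize(f,[0,0,a],method="Nelder-Mead",options=dict(initial_simplex=[[0,0,a],[.003,0,a],[0,.003,a],[0,0,a+.15]],fatol=1e-4)) for a in(1.1,1.3,1.45)),key=lambda r:r.fun)
        print(d["extent"],round(d["confidence"],2),best.x[:2].round(4),"deg",np.degrees(best.x[2]).round(1),round(best.fun,3))
u,v=map(int,proj("top",[[*k[:2],.139]])[0]); w=im[v-11:v+12,u-14:u+15].mean(2)
g=cv2.cvtColor(im,cv2.COLOR_RGB2GRAY)[v-11:v+12,u-14:u+15]; print(u,v); print("\n".join(" ".join(f"{x:3d}" for x in r) for r in g))
mk=(g<45); ys,xs=np.nonzero(mk); P=np.c_[xs,ys]-[xs.mean(),ys.mean()]; U,S,V=np.linalg.svd(P,full_matrices=False); print("dark PCA",V[0],S,"n",len(xs))
for a in(1.2,1.3,1.4): q=proj("top",place([k[0],k[1],st[2]-a],[[-.021,0,.139],[.021,0,.139]])); e=q[1]-q[0]; print(a,e/np.linalg.norm(e))
E
python3 kn.py
```

```text
ee_pos: [0.3189, -0.1795, 0.2921]
time: 22.48
ee_pos: [0.247, -0.3365, 0.2969]
wrist_force: [1.3, -0.4, 0.5]
[324.7, 234.7, 343.9, 247.7] 0.5 [ 0.001  -0.0009] deg 81.3 -0.81
[326.4, 237.1, 347.5, 248.7] 0.67 [ 0.0006 -0.0025] deg 83.1 -0.82
[325.0, 234.8, 347.1, 249.1] 0.61 [ 0.0004 -0.0006] deg 83.6 -0.792
333 238
104 106 105 104 104 104 103 104 102 103 103 103 102 102 104 103 102 101 101 101 103 103 102 101 100 102 104 104 104
104 104 105 104 103 104 105 105 103 104 103 108 114 111 112 115 113 108 102 102 103 102 101 101 100 101 103 104 104
104 104 104 103 104 104 103 104 113 137 149 149 150 151 150 151 151 142 129 124 109 103 101 101 101 102 102 103 102
103 103 102 103 104 103 113 136 151 156 160 159 160 160 161 160 161 158 155 153 145 128 108 101 101 101 101 102 104
102 103 103 103 107 129 151 157 161 160 160 161 161 161 161 160 160 161 159 159 159 154 137 108 100 100 101 101 102
102 102 103 113 136 155 160 160 160 160 161 160 161 160 160 160 160 161 159 160 160 160 157 141 115 100 101 102 104
103 103 107 132 157 160 160 160 161 161 161 161 160 160 161 161 160 161 161 160 161 16
[... 1339 characters left out ...]
46 147 124  66  28  31  30  32  37 102 145 148 148 148 149 152 152 151 155 139  99
111 120 117 127 148 160 161 160 160 161 155 134  90  42  43  52 106 151 160 160 160 160 161 160 161 159 160 139 102
107 128 148 151 157 160 160 161 160 160 160 157 149 143 143 144 151 160 161 161 161 160 160 160 160 160 154 128 105
104 133 160 160 160 161 161 160 160 161 159 161 160 161 160 160 161 159 160 160 160 161 161 160 160 161 146 115 102
105 120 148 161 145 126 147 161 160 159 160 161 160 160 159 161 161 160 159 160 161 161 160 160 161 154 130 104 102
dark PCA [-0.97523776  0.221159  ] [44.09131859 19.5021326 ] n 98
1.2 [ 0.9775886 -0.2105244]
1.3 [ 0.99345757 -0.11420181]
1.4 [ 0.99985603 -0.01696814]
```

The top view puts the knob at 81–84° from the mask fits. The bar edges run level in the picture, which matches the projection of 1.4 rad, so the knob is at its stop. The cover edge and the prop handle were still in their raised positions at the last look, so I'm handing in.

```bash
python3 - <<'E'
from h import *
bot.camera("side")
for t in("cover_edge","prop_grip"): print(t,[(np.round(d["uv"],1).tolist(),round(d["confidence"],2)) for d in bot.mark_of("side",t)])
bot.job_done(); print(bot.get_obs()["time"])
E
```

```text
cover_edge [([299.3, 156.3], 0.61)]
prop_grip [([347.6, 184.2], 0.88)]
the job is handed in; nothing more can be done
the job is handed in; nothing more can be done
```

The job is handed in. The prop stands in the orange-edged socket and holds the cover up on its own, the knob is turned to its clockwise stop, and the gripper is well clear of everything. It finished at about 23 s of the 64 s allowed; no verdict was reported.

- **Cover and prop:** I took the smaller prop from the parking block, slid its arm under the cover and levered the cover up. I then lowered the foot into the socket.
- **Seat:** I met the seat at a tool height of about 204 mm and pushed it down under about 7 N. It stopped dead at 197.8 mm each time, even after I eased the sideways load. The measured force was at most about 18 N.
- **Knob:** The moment rose to about 2.5 N m at the end, far above the knob's 0.07 N m friction. The gripper then slipped a few degrees past the bar.
- **Last checks:** In the last pictures the cover and prop were still standing, and the networks found them in the same places just before hand-in.

**Less certain points:**
- **Knob angle:** the side-view fits gave about 75–76°, just at the limit. The top-view fits gave 81–84°, and the bar's edges matched 1.4 rad (80°). I trusted the top view and the moment.
- **Seat travel:** I could not see the seat. About 6.5 mm of travel was felt, so calling it fully home rests on the hard stop and on the seat having started 1–2 mm down.
- **Other things on the desk:** I did not re-measure the other desk items at the end. I never worked near them.

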